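# Push the packed meal box down the roller lane to the stop

## Robot

A 6-joint arm with a two-finger parallel gripper is mounted at the origin on the work surface; the furniture and walls round the work are solid. World frame = base frame: x ahead of the robot, y to its left, z up, the work surface at z = 0. Lengths are in m, angles in rad, forces in N, time in s.
With the tool pointing down it reaches from about 0.225 to 0.875 m from the base axis. Payload 3.4 kg.
Tool frame: the origin (TCP) lies at the very end of the fingers, on their centre line; the grasp point (between the pads) lies 19 mm behind it (manip.grasp_offset is the distance from the TCP to the grasp point, in m); x points along the fingers, y is the direction in which the jaws open and shut, and the axes are right-handed (so a half turn about x gives the same grasp; the last joint's range is limited). The gripper opens to 85 mm and grips with 20 to 120 N. Pads are 22 mm wide; open, the fingers measure 114 mm over their backs; the gripper's body (76 mm by 85 mm) begins 54 mm behind the grasp point. The pads swing forward as they close: fully open they stand 13 mm farther back than shut.
Start: joints at [-1.349, 0.276, 1.505, -0, 1.361, -0.121], TCP at [0.193, -0.542, 0.199] pointing down, gripper open.
Joint ranges: [-2.89, 2.89], [-0.75, 2.08], [0.22, 2.7], [-1.18, 4.32], [0.11, 2.71], [-2.7, 2.7]. Speed limits (rad/s): [2.57, 2.57, 3.14, 3.14, 3.14, 3.14].

## Interface

Orientations are given as a unit quaternion [w, x, y, z].
In Python, from rig import manip gives the robot as it stands.
- The arm moves only by the tool step_arm, never from a script. Its argument "increments" is a list of rows, each an object with "grip": the opening, from 0 (shut) to 1 (fully open); "delta_pos": the shift along the world's x, y, z in m, a list of three; "twist": the turn about the world's z in degrees. A call has 1 to 10 rows; each row shifts and turns the commanded pose from where the row before left it; what a row does not reach is not made up. A row lasts 1/12 s, in which the tool goes at most 41.7 mm and 7.16 degrees, less where a joint would pass 70% of its speed; a pose out of reach is approached as far as the arm can. A call with a gripper value outside its range is refused whole. The fingers move at their own pace and stop on an object; "force" is the grip in N (left out, the last holds). Time passes only in rows, so rows that do not move let the fingers close. It gives the time, the measured TCP pose, the force and the opening at its end, in the units of the state.
- manip.get_state(): the state, without advancing time (a new reading comes with each control period).
- manip.get_image(name): name is "scene" or "top" or "wrist"; returns a dict with "img" (400x640x3 uint8, red, green, blue), "fx", "fy", "cx", "cy" (pixels), "D" ([k1, k2, p1, p2, k3] as OpenCV has them; the pictures are not rectified), "rvec" (rotation vector, rad) and "tvec" (3), from world to camera coordinates, as OpenCV has them; the wrist camera has in their place "mount" (4x4, takes a point from camera to tool coordinates, whose origin is the TCP and whose axes are the tool frame's). Camera axes: x right, y down, z forward; pixel columns grow to the right and rows downward; lengths in m; the calibration is good to about 2 mm. A picture is of the moment at which its call begins: read the wrist's pose just before it. There is no depth.
- manip.sign_off(): hands the job in, once; it reports no verdict.
The state is a dict: "clock": time; "qpos": joint angles; "qd": joint speeds; "effort": joint torques, N m; "position": TCP position; "ee_rot": TCP orientation; "contact_force": force on the tool from outside, world axes, zero at the start; "moment": the same for the moment, N m; "width": finger opening in m.
Only numpy, scipy, OpenCV 4.12 (cv2) and the standard library are available. Lean on these libraries where they do the work, as an engineer would, in place of code of your own. Each camera call takes 0.05 s, during which the arm holds its last target. There are 200 camera calls.

## Task

Push the packed meal box that stands on the roller lane's loading plate straight down the lane until the spring catch pops up behind it, in front of the rubber stop. The side tabs of the box snag easily, so neither the box nor the robot may touch either guide rail: square the box up and centre it first. Only push it gently with the fingers, keep it down on the lane, never lift it, and leave the other things on the table alone.

Things in the scene. Friction and masses are not known exactly. Their poses are not given: they have to be found in the camera images.
- lane: the roller lane, fixed, 156 mm wide, 296 mm long. Origin on the table under the middle of the rails' mouth; y points down the lane (the box's way, roughly world +y), x across to the right rail, z up. The deck (plate and roller tops) is 55 mm above the table. Steel loading plate from y = -130 to -2 mm, x = -78 to 78 mm; then six free-turning 16 mm rollers, axles at y = 12, 58, 76, 94, 112, 130 mm
- rail_left: white guide rail on the lane's left (-x of the lane), 8 mm thick, 22 mm high, 154 mm long; origin in its middle, axes as the lane's. Runs from lane y = 0 to 154 mm, inner face at lane x = -57 mm, from 3 to 25 mm above the deck. The clear width between the rails is 114 mm. It may not be touched
- rail_right: the same rail on the other side, inner face at lane x = +57 mm. It may not be touched either.
- lane_stop (a point): middle of the stop at the lane's end, 31 mm above the deck at lane y = 152 mm. The stop is two 22 mm round rubber pads on a spring buffer, 7 to 29 mm above the deck, faces at lane y = 152 mm; they give up to 6 mm (1 N at first touch, 8 N fully pressed), then stop the box hard. End plate behind them at lane y = 162 to 166 mm, top 85 mm above the table
- meal_box: kraft-board carton 96 mm wide (x), 92 mm long (y), 56 mm high, 0.2 to 0.45 kg, white paper band along its length. Origin in the centre of its underside, on the deck; its flat sides reach 31 mm above the rails. Starts on the loading plate, skewed and off-centre. Centred in the lane it has 9 mm to each rail. Slides on the plate, rolls easily on the rollers. Home: origin at lane y = 94 to 106 mm
- catch (a joint): the spring catch: steel ramp 16 mm wide in the middle of the lane between the first two rollers, hinged at its entry end, sprung up by less than 1 N; nose 6 mm above the deck at lane y = 47 mm. 0 rad = up; the box rides over it, presses it down to about 0.25 rad, and it springs back to 0 once the box's rear face is past lane y = 48 mm
- marker: bystander: marker pen 17x135x16 mm lying on the table beside the lane, on the robot's side; origin under its middle
- crimp_roller: bystander: wooden-handled crimp roller 29x162x29 mm lying near the press, origin under its middle
- sauce_pot_b: bystander: small steel sauce pot 64 mm across, 33 mm high, origin under its centre
- sauce_pot_c: bystander: small empty steel sauce pot 62 mm across, 30 mm high, origin under its centre

How it is judged:
By the outcome, as a careful person would: the job done as asked, in the order asked, and still so for the second after the job is handed in, with the robot touching nothing.
It also fails if it takes over 72 s, if anything falls off the work surface, if the arm or the gripper's body presses on something with over 40 N, if the wrist force passes 120 N, or if a joint passes its speed limit or range.

## Working session

There is one attempt and no reset: what is moved stays moved. The work goes in short steps, Python scripts to look and compute and a tool call to move; the robot and the scene stay as the last step left them, time stands still between calls to the robot, and variables do not carry over. Pictures are saved under pics/ and viewed, about 8 in all and at most 12, crops included, and the job is handed in when it is done.

Besides the shell and the picture viewer there is one more tool, called in YAML: its name, and indented under it one key for each argument. step_arm: Moves the arm, as the interface text tells. Its arguments: {"type":"object","properties":{"increments":{"type":"array"},"force":{"type":"number"}},"required":["increments"]}

```bash
mkdir -p pics
cat > h.py <<'E'
import numpy as np, cv2
from rig import manip
def grab(n,name):
    d=manip.get_image(n); cv2.imwrite(f'pics/{name}.png',cv2.cvtColor(d['img'],cv2.COLOR_RGB2BGR)); 
    np.savez(f'pics/{name}.npz',**{k:v for k,v in d.items()}); return d
def KD(d): return np.array([[d['fx'],0,d['cx']],[0,d['fy'],d['cy']],[0,0,1.]]),np.array(d['D'],float)
def onplane(d,px,z):
    K,D=KD(d); u=cv2.undistortPoints(np.array(px,float).reshape(-1,1,2),K,D).reshape(-1,2)
    R=cv2.Rodrigues(np.array(d['rvec'],float))[0]; t=np.array(d['tvec'],float).ravel()
    c=-R.T@t; r=np.c_[u,np.ones(len(u))]@R
    return c+r*((z-c[2])/r[:,2])[:,None]
def proj(d,p):
    K,D=KD(d); return cv2.projectPoints(np.array(p,float).reshape(-1,1,3),np.array(d['rvec'],float),np.array(d['tvec'],float),K,D)[0].reshape(-1,2)
E
python3 - <<'E'
from h import *
for n in('top','scene'):
    d=grab(n,n+'0'); R=cv2.Rodrigues(np.array(d['rvec'],float))[0]; print(n,d['fx'],d['cx'],d['cy'],d['D'],-R.T@np.ravel(d['tvec']))
s=manip.get_state();print(s)
E
```

```text
top 418.36169101885497 319.16570084688885 189.78450695332256 [-0.08876304  0.          0.          0.          0.        ] [ 0.39551135 -0.11527506  1.30226227]
scene 409.9207106180913 323.0459230892848 203.4312395112807 [-0.07894062  0.          0.          0.          0.        ] [-0.06817515  0.32302946  0.65900599]
{'clock': 0.1, 'qpos': array([-1.34898208e+00,  2.76566708e-01,  1.50603751e+00,  5.02295432e-07,
        1.36067760e+00, -1.21013887e-01]), 'qd': array([ 0.00082129, -0.00121435, -0.00292973,  0.00028905, -0.00070111,
       -0.00010909]), 'effort': array([ 9.94779766e-04, -4.17701590e+01, -2.46406084e+01, -2.67261321e-04,
        5.87479080e-03,  1.14173835e-05]), 'position': array([ 0.19315765, -0.54102361,  0.19779397]), 'ee_rot': array([-0.12001881, -0.69671366, -0.12121173,  0.69677348]), 'contact_force': array([ 0.09420524,  0.25089512, -0.38610655]), 'moment': array([-0.02384374, -0.01396748, -0.01875796]), 'width': 0.085228060959816}
```

View pics/top0.png

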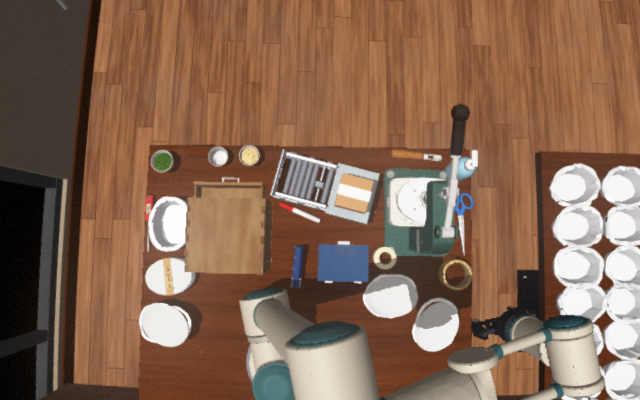

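View pics/scene0.png

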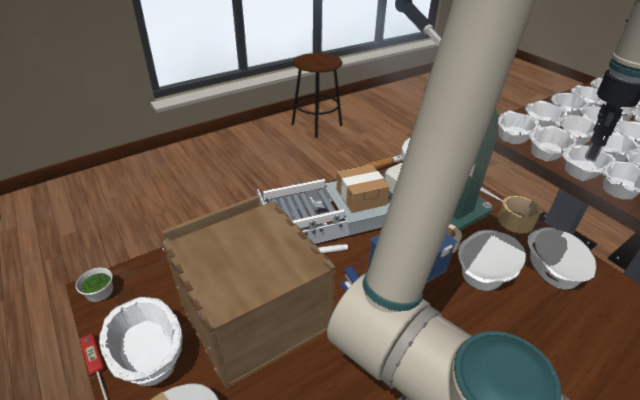

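Top view: the lane is at px (272–380, 150–222), with +y to the left. The box is near (355,190) and the press stands behind it at (385–455, 170–255). The scene view agrees. Next I'll zoom in and measure.

Run:
```python
from h import *
im=cv2.imread('pics/top0.png')[140:230,262:402]
cv2.imwrite('pics/c1.png',cv2.resize(im,None,fx=5.6,fy=5.6,interpolation=cv2.INTER_CUBIC))
im=cv2.imread('pics/scene0.png')[150:250,250:410]
cv2.imwrite('pics/c2.png',cv2.resize(im,None,fx=5,fy=5,interpolation=cv2.INTER_CUBIC))
```

```text
(no output)
```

View pics/c1.png

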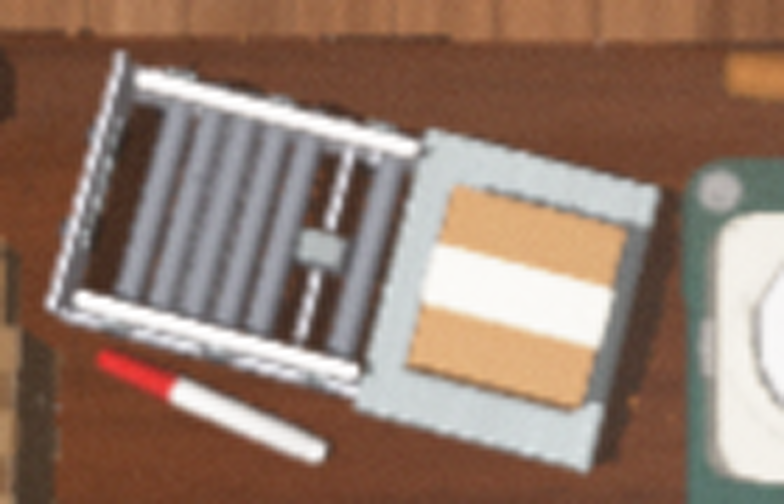

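View pics/c2.png

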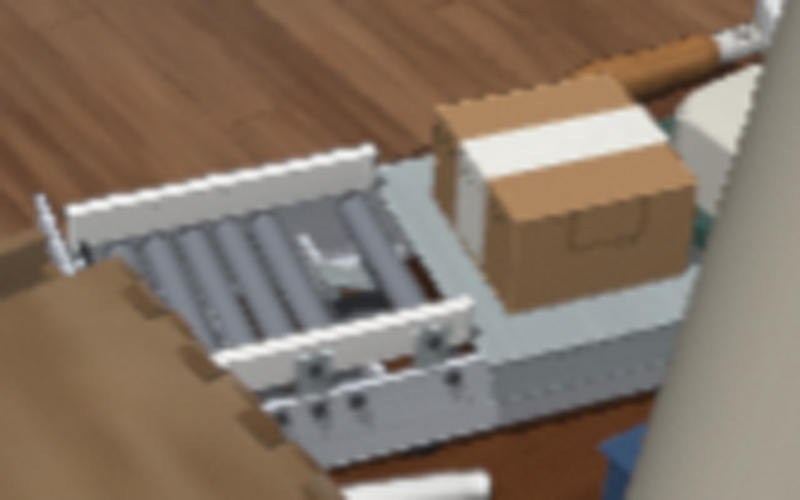

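Crop of the top view: box top corners are at about (458,187), (627,230), (575,410), (408,365) in crop px. The plate corners are (657,190), (585,468), (432,132), (358,405). The rails end at (418,148) and (358,370). I'll turn these into world points.

Run:
```python
from h import *
d=dict(np.load('pics/top0.npz'))
f=lambda c,z: onplane(d,np.array(c)/5.6+[262-.41,140-.41],z)
B=f([(408,365),(458,187),(627,230),(575,410)],.111)
P=f([(358,405),(432,132),(657,190),(585,468)],.055)
Rr=f([(137,78),(418,148)],.080); Rl=f([(80,300),(358,370)],.080)
np.set_printoptions(precision=4,suppress=True)
print(B,[np.linalg.norm(B[i]-B[i-1]) for i in range(4)],B.mean(0));print(P,[np.linalg.norm(P[i]-P[i-1]) for i in range(4)]);print(Rr,Rl)
a=[np.degrees(np.arctan2(-(v[0]),v[1])) for v in (P[0]-P[3],P[1]-P[2],Rr[0]-Rr[1],Rl[0]-Rl[1],B[0]-B[3],B[1]-B[2])];print('yaw of y axis',a)
a=[np.degrees(np.arctan2(v[1],v[0])) for v in (P[1]-P[0],P[2]-P[3],B[1]-B[0],B[2]-B[3])];print('yaw from x axis',a)
# press near corner
print(f([(690,170),(690,480)],.0), f([(690,170)],.06))
s=manip.get_state()
from scipy.spatial.transform import Rotation as Ro
q=s['ee_rot'];print(Ro.from_quat(np.roll(q,-1)).as_matrix()); w=manip.get_image('wrist');print(w['mount'],w['fx'])
```

```text
[[ 0.4756 -0.1453  0.111 ]
 [ 0.5675 -0.1697  0.111 ]
 [ 0.5467 -0.2566  0.111 ]
 [ 0.454  -0.2306  0.111 ]] [np.float64(0.08790457599115663), np.float64(0.09509602226135835), np.float64(0.0893332048517862), np.float64(0.09623684843475798)] [ 0.5109 -0.2006  0.111 ]
[[ 0.4575 -0.1204  0.055 ]
 [ 0.6052 -0.158   0.055 ]
 [ 0.5757 -0.2794  0.055 ]
 [ 0.426  -0.2415  0.055 ]] [np.float64(0.12512938337922472), np.float64(0.15239271740411175), np.float64(0.12492024143508795), np.float64(0.15437094858755637)]
[[ 0.6276 -0.0004  0.08  ]
 [ 0.5924 -0.1498  0.08  ]] [[ 0.5089  0.0265  0.08  ]
 [ 0.4746 -0.1201  0.08  ]]
yaw of y axis [np.float64(-14.580655831813832), np.float64(-13.673923169359531), np.float64(-13.269202285654892), np.float64(-13.180648166048282), np.float64(-14.179311099242764), np.float64(-13.465130765024227)]
yaw from x axis [np.float64(-14.255344419944016), np.float64(-14.176081363855674), np.float64(-14.868967315292501), np.float64(-15.70737645161706)]
[[ 0.5953 -0.3052  0.    ]
 [ 0.4216 -0.3055  0.    ]] [[ 0.5861 -0.2964  0.06  ]]
[[-0.0004  0.3362 -0.9418]
 [ 0.0016 -0.9418 -0.3362]
 [-1.     -0.0017 -0.0002]]
[[ 0.0003 -0.2967  0.955  -0.1758]
 [ 1.      0.0005 -0.0002  0.0003]
 [-0.0005  0.955   0.2967 -0.0756]
 [ 0.      0.      0.      1.    ]] 319.3540651470691
```

step_arm:
  increments:
    - {"grip": 1,"delta_pos": [0,0.01,0.03],"twist": 0}
    - {"grip": 1,"delta_pos": [0,0.02,0.03],"twist": 0}
    - {"grip": 1,"delta_pos": [0.008,0.025,0.03],"twist": -4}
    - {"grip": 1,"delta_pos": [0.008,0.025,0.02],"twist": -4}
    - {"grip": 1,"delta_pos": [0.01,0.025,0],"twist": -4}
    - {"grip": 1,"delta_pos": [0.01,0.025,0],"twist": -4}
    - {"grip": 1,"delta_pos": [0.01,0.025,0],"twist": -4}
    - {"grip": 1,"delta_pos": [0.01,0.025,0],"twist": -4}
    - {"grip": 1,"delta_pos": [0.01,0.025,0],"twist": -4}
    - {"grip": 1,"delta_pos": [0.01,0.02,0],"twist": -4}

```text
clock: 0.98
position: [0.2693, -0.3144, 0.3085]
ee_rot: [0.078, -0.703, 0.077, 0.703]
contact_force: [0.6, -0.0, -0.2]
width: 0.0853
```

step_arm:
  increments:
    - {"grip": 0.5,"delta_pos": [0.025,0.02,0],"twist": -1.5}
    - {"grip": 0.5,"delta_pos": [0.025,0.02,0],"twist": 0}
    - {"grip": 0.5,"delta_pos": [0.03,0.02,0],"twist": 0}
    - {"grip": 0.5,"delta_pos": [0.03,0.015,0],"twist": 0}
    - {"grip": 0.5,"delta_pos": [0.03,0.015,0],"twist": 0}
    - {"grip": 0.5,"delta_pos": [0.03,0.015,-0.01],"twist": 0}
    - {"grip": 0.5,"delta_pos": [0.03,0.01,-0.03],"twist": 0}
    - {"grip": 0.5,"delta_pos": [0.03,0.01,-0.03],"twist": 0}
    - {"grip": 0.5,"delta_pos": [0.02,0,-0.03],"twist": 0}
    - {"grip": 0.5,"delta_pos": [0.02,0,0],"twist": 0}

```text
clock: 1.82
position: [0.5339, -0.1894, 0.2044]
ee_rot: [0.086, -0.698, 0.083, 0.706]
contact_force: [-1.2, -0.1, -0.1]
width: 0.043
```

step_arm:
  increments:
    - {"grip": 0.5,"delta_pos": [0,0,0],"twist": 0}
    - {"grip": 0.5,"delta_pos": [0,0,0],"twist": 0}

```text
clock: 1.98
position: [0.5367, -0.1922, 0.2104]
ee_rot: [0.085, -0.701, 0.085, 0.703]
contact_force: [0.7, -0.7, 0.8]
width: 0.0425
```

```bash
cat >> h.py <<'E'
from scipy.spatial.transform import Rotation as Ro
np.set_printoptions(precision=4,suppress=True)
def wrist(name):
    s=manip.get_state(); d=manip.get_image('wrist')
    T=np.eye(4); T[:3,:3]=Ro.from_quat(np.roll(s['ee_rot'],-1)).as_matrix(); T[:3,3]=s['position']
    C=np.linalg.inv(T@np.array(d['mount'])); d=dict(d); d['rvec']=cv2.Rodrigues(C[:3,:3])[0]; d['tvec']=C[:3,3]; d['T']=T
    cv2.imwrite(f'pics/{name}.png',cv2.cvtColor(d['img'],cv2.COLOR_RGB2BGR)); np.savez(f'pics/{name}.npz',**d)
    ty=T[:3,1]; print('tcp',T[:3,3],'tool y angle',np.degrees(np.arctan2(ty[1],ty[0])),'F',s['contact_force'],'w',s['width'],'t',s['clock']); return d
E
python3 -c "
from h import *
wrist('w1')"
```

```text
tcp [ 0.5367 -0.1922  0.2104] tool y angle -103.79611187286082 F [ 0.7126 -0.7365  0.7921] w 0.042514752294495445 t 1.9833
```

View pics/w1.png

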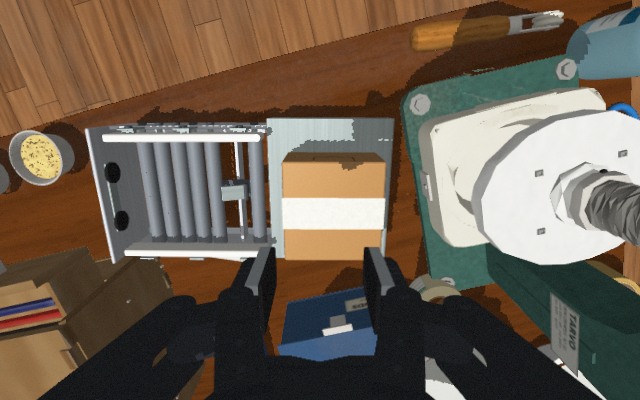

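Wrist view: box top at px x 283–385, y 160–260, band at y 198–229. The upper (right) rail is at row ~137 and the lower (left) rail at row ~250. I'll fit lines to these.

```bash
cat > m.py <<'E'
from h import *
import sys
def fitseg(pts): # robust line
    vx,vy,x0,y0=cv2.fitLine(pts.astype(np.float32),cv2.DIST_HUBER,0,.01,.01).ravel(); return np.array([x0,y0]),np.array([vx,vy])
def edge_cols(mask,cols,r0,r1):
    out=[]
    for c in cols:
        r=np.where(mask[r0:r1,c])[0]
        if len(r)>1: out.append((c,r[0]+r0-.5,r[-1]+r0+.5))
    return np.array(out)
E
python3 - <<'E'
from m import *
d=dict(np.load('pics/w1.npz')); im=d['img']; hsv=cv2.cvtColor(im,cv2.COLOR_RGB2HSV)
white=(hsv[...,1]<40)&(hsv[...,2]>200); org=(hsv[...,0]>8)&(hsv[...,0]<25)&(hsv[...,1]>90)&(hsv[...,2]>150)
print([im[r,330] for r in (155,158,162,168,190,210,245,255,262)])
ang=lambda p:np.degrees(np.arctan2(-(p[0,0]-p[-1,0]),(p[0,1]-p[-1,1])))
def line(px,z,n):
    P=onplane(d,px,z)
    o,v=fitseg(P[:,:2]); v=v*np.sign(v[1]); print(n,'yaw %.2f'%np.degrees(np.arctan2(-v[0],v[1])),'pt',o,'x-perp', 'ends',P[0],P[-1]); return o,v
e=edge_cols(white,range(115,255,3),130,145); print('railR rows',e[[0,-1]]); R1=line(e[:,[0,1]],.08,'Rtop');R2=line(e[:,[0,2]],.08,'Rbot')
e=edge_cols(white,range(130,262,3),240,258); print(e[[0,-1]]);L1=line(e[:,[0,1]],.08,'Ltop');L2=line(e[:,[0,2]],.08,'Lbot')
e=edge_cols(white,range(290,380,3),190,235); b1=line(e[:,[0,1]],.111,'band1'); b2=line(e[:,[0,2]],.111,'band2')
e=edge_cols(org|white,range(290,362,3),140,270); print(e[[0,-1]]);B1=line(e[:,[0,1]],.111,'boxR');B2=line(e[:,[0,2]],.111,'boxL')
# rows left/right edges
m=(org|white); out=[]
for r in range(172,256,3):
    c=np.where(m[r,275:395])[0]; out.append((c[0]+275-.5,c[-1]+275.5,r))
out=np.array(out); print(out[[0,-1]])
for k,n in((0,'front'),(1,'rear')):
    P=onplane(d,out[:,[k,2]],.111); o,v=fitseg(P[:,:2]); v*=np.sign(v[0]); print(n,'yaw %.2f'%np.degrees(np.arctan2(v[1],v[0])),o)
y=np.radians(-13.8)
for (o,v),n in ((R1,'R1'),(R2,'R2'),(L1,'L1'),(L2,'L2'),(b1,'b1'),(b2,'b2'),(B1,'BR'),(B2,'BL')):
    # coordinate of line along lane x at reference
    print(n, 'lane-x coord %.4f'%(o@[np.cos(y),np.sin(y)]))
im2=cv2.resize(cv2.cvtColor(im,cv2.COLOR_RGB2BGR)[115:270,85:400],None,fx=2.5,fy=2.5,interpolation=cv2.INTER_CUBIC); cv2.imwrite('pics/w1c.png',im2)
E
```

```text
[array([86, 62, 40], dtype=uint8), array([91, 71, 46], dtype=uint8), array([170, 127,  79], dtype=uint8), array([216, 166, 107], dtype=uint8), array([214, 161, 105], dtype=uint8), array([250, 250, 245], dtype=uint8), array([207, 156,  97], dtype=uint8), array([209, 158,  99], dtype=uint8), array([100,  53,  24], dtype=uint8)]
railR rows [[115.  134.5 141.5]
 [253.  133.5 141.5]]
Rtop yaw -13.08 pt [ 0.6091 -0.0977] x-perp ends [ 0.6294 -0.0136  0.08  ] [ 0.5977 -0.1431  0.08  ]
Rbot yaw -14.15 pt [ 0.6097 -0.0642] x-perp ends [ 0.6232 -0.0109  0.08  ] [ 0.5905 -0.1408  0.08  ]
[[130.  249.5 255.5]
 [256.  250.5 256.5]]
Ltop yaw -13.51 pt [ 0.4925 -0.0604] x-perp ends [0.5133 0.0218 0.08  ] [ 0.4805 -0.1099  0.08  ]
Lbot yaw -14.39 pt [ 0.4927 -0.0304] x-perp ends [0.5067 0.0248 0.08  ] [ 0.4738 -0.1078  0.08  ]
band1 yaw -13.77 pt [ 0.5278 -0.2019] x-perp ends [ 0.5368 -0.1655  0.111 ] [ 0.5181 -0.2415  0.111 ]
band2 yaw -13.79 pt [ 0.4986 -0.1951] x-perp ends [ 0.5078 -0.1575  0.111 ] [ 0.4885 -0.236   0.111 ]
[[290.  139.5 259.5]
 [359.  164.5 259.5]]
boxR yaw -40.68 pt [ 0.5714 -0.1974] x-perp ends [ 0.5866 -0.1791  0.111 ] [ 0.5514 -0.2319  0.111 ]
boxL yaw -13.78 pt [ 0.469  -0.1812] x-perp ends [ 0.4769 -0.149   0.111 ] [ 0.4611 -0.2133  0.111 ]
[[274.5 384.5 172. ]
 [281.5 363.5 253. ]]
front yaw -12.56 [ 0.526  -0.1491]
rear yaw -13.31 [ 0.5092 -0.2456]
R1 lane-x coord 0.6149
R2 lane-x coord 0.6074
L1 lane-x coord 0.4927
L2 lane-x coord 0.4857
b1 lane-x coord 0.5607
b2 lane-x coord 0.5307
BR lane-x coord 0.6020
BL lane-x coord 0.4987
```

View pics/w1c.png

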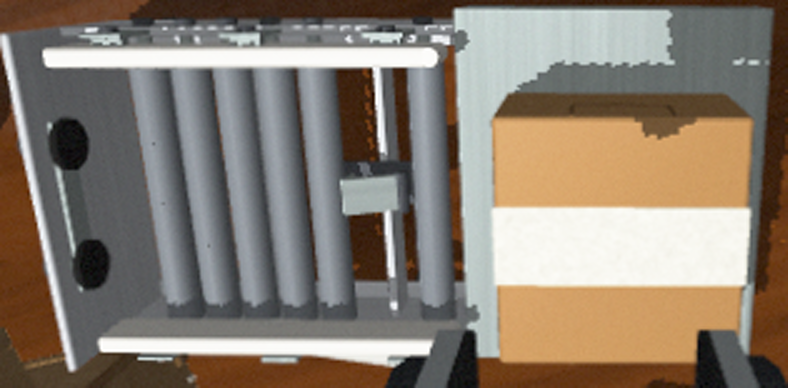

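```bash
cat >> m.py <<'E'
def sub(g,axis,fixed,a,b):
    """strongest-gradient subpixel edge along axis (0 rows,1 cols) for every fixed index"""
    out=[]
    for f in fixed:
        p=(g[a:b,f] if axis==0 else g[f,a:b]).astype(float); q=np.abs(np.diff(p)); i=q.argmax(); w=q[max(i-1,0):i+2]; x=a+.5+(np.arange(max(i-1,0),max(i-1,0)+len(w))*w).sum()/w.sum()
        out.append((f,x) if axis==0 else (x,f))
    return np.array(out)
def ln(d,px,z):
    P=onplane(d,px,z)[:,:2]; o,v=fitseg(P); 
    v=v*np.sign(v[1] if abs(v[1])>abs(v[0]) else v[0]); a=np.degrees(np.arctan2(-v[0],v[1])) if abs(v[1])>abs(v[0]) else np.degrees(np.arctan2(v[1],v[0]))
    return o,a
E
python3 - <<'E'
from m import *
d=dict(np.load('pics/w1.npz')); im=d['img']; B=im[...,2]; 
y=np.radians(-13.8); X=np.array([np.cos(y),np.sin(y)]);Y=np.array([-np.sin(y),np.cos(y)])
def rep(n,px,z):
    o,a=ln(d,px,z); print(n,'yaw %.2f lx %.4f ly %.4f'%(a,o@X,o@Y), px[[0,-1]].ravel())
rep('R up',sub(B,0,range(112,255),129,138),.08); rep('R lo',sub(B,0,range(112,255),138,145),.08)
rep('L up',sub(B,0,range(132,250),244,252),.08); rep('L lo',sub(B,0,range(132,240),253,259),.08)
rep('plate R',sub(B,0,range(275,345),114,123),.055)
rep('plate front',sub(B,1,range(125,240),262,273),.055); rep('plate rear',sub(B,1,range(125,230),387,400),.055)
rep('band1',sub(B,0,range(288,380),193,203),.111);rep('band2',sub(B,0,range(288,380),224,234),.111)
rep('boxL',sub(B,0,range(290,360),254,265),.111);rep('boxR',sub(im[...,0],0,range(290,335),158,166),.111)
rep('boxF',sub(B,1,range(200,228),278,288),.111);rep('boxRear',sub(im[...,0],1,range(165,245),380,390),.111);rep('boxF all',sub(im[...,0],1,range(168,256),278,288),.111)
E
```

```text
R up yaw -14.07 lx 0.6147 ly 0.0660 [112.     133.7923 254.     133.6866]
R lo yaw -14.11 lx 0.6074 ly 0.0716 [112.     141.4747 254.     141.1   ]
L up yaw -13.71 lx 0.4931 ly 0.0773 [132.     249.7562 249.     250.2416]
L lo yaw -14.00 lx 0.4853 ly 0.0814 [132.     255.5144 239.     256.3333]
plate R yaw -13.95 lx 0.6274 ly -0.0504 [275.     117.4786 344.     118.1667]
plate front yaw -14.08 lx 0.5405 ly -0.0047 [266.1604 125.     267.0526 239.    ]
plate rear yaw -13.71 lx 0.5719 ly -0.1344 [393.4886 125.     391.62   229.    ]
band1 yaw -14.01 lx 0.5607 ly -0.0710 [288.     197.374  379.     197.7028]
band2 yaw -13.75 lx 0.5302 ly -0.0791 [288.     228.6898 379.     228.9058]
boxL yaw -13.84 lx 0.4985 ly -0.0621 [290.     259.6829 359.     259.6972]
boxR yaw -13.76 lx 0.5933 ly -0.0553 [290.     161.5763 334.     161.536 ]
boxF yaw -13.80 lx 0.5441 ly -0.0248 [281.2333 200.     282.225  227.    ]
boxRear yaw -11.36 lx 0.5550 ly -0.1179 [385.5377 165.     384.4688 244.    ]
boxF all yaw -14.00 lx 0.5374 ly -0.0261 [282.431  168.     285.1818 255.    ]
```

step_arm:
  increments:
    - {"grip": 0.5,"delta_pos": [-0.02,0.002,0],"twist": -0.2}
    - {"grip": 0.5,"delta_pos": [-0.025,0.003,0],"twist": 0}
    - {"grip": 0.5,"delta_pos": [-0.025,0.003,0],"twist": 0}
    - {"grip": 0.5,"delta_pos": [-0.02,0.002,0],"twist": 0}
    - {"grip": 0.5,"delta_pos": [-0.007,0.001,-0.01],"twist": 0}
    - {"grip": 0.5,"delta_pos": [0,0,-0.02],"twist": 0}
    - {"grip": 0.5,"delta_pos": [0,0,-0.02],"twist": 0}
    - {"grip": 0.5,"delta_pos": [0,0,-0.02],"twist": 0}
    - {"grip": 0.5,"delta_pos": [0,0,-0.02],"twist": 0}
    - {"grip": 0.5,"delta_pos": [0,0,-0.02],"twist": 0}

```text
clock: 2.87
position: [0.439, -0.1821, 0.1021]
ee_rot: [-0.086, 0.703, -0.088, -0.701]
contact_force: [0.8, -0.0, -0.1]
width: 0.0431
```

step_arm:
  increments:
    - {"grip": 0.5,"delta_pos": [0,0,-0.01],"twist": 0}
    - {"grip": 0.5,"delta_pos": [0,0,-0.01],"twist": 0}
    - {"grip": 0.5,"delta_pos": [0,0,0],"twist": 0}
    - {"grip": 0.5,"delta_pos": [0,0,0],"twist": 0}

```text
clock: 3.2
position: [0.439, -0.1818, 0.0822]
ee_rot: [-0.087, 0.702, -0.087, -0.702]
contact_force: [0.1, 0.5, 0.3]
width: 0.0426
```

```bash
cat > st.py <<'E'
from h import *
s=manip.get_state(); R=Ro.from_quat(np.roll(s['ee_rot'],-1)).as_matrix(); y=np.radians(-14); X=np.array([np.cos(y),np.sin(y)]);Y=np.array([-np.sin(y),np.cos(y)]); p=s['position']; o=.5501*X-.0016*Y; q=p[:2]-o
print('lane x %.4f y %.4f z %.4f'%(q@X,q@Y,p[2]),'tool y ang',np.degrees(np.arctan2(R[1,1],R[0,1])),'F lane',s['contact_force'][:2]@X,s['contact_force'][:2]@Y,s['contact_force'][2],'w',s['width'],'t',s['clock'])
E
python3 st.py
```

```text
lane x -0.0801 y -0.0686 z 0.0822 tool y ang -104.10689738028346 F lane -0.007059093965217969 0.4865318636811647 0.28727821565045425 w 0.04262559119733549 t 3.2
```

step_arm:
  increments:
    - {"grip": 0.5,"delta_pos": [0,0,-0.005],"twist": 0}
    - {"grip": 0.5,"delta_pos": [0,0,-0.005],"twist": 0}
    - {"grip": 0.5,"delta_pos": [0.0034,-0.0008,0],"twist": 0}
    - {"grip": 0.5,"delta_pos": [0.0034,-0.0008,0],"twist": 0}
    - {"grip": 0.5,"delta_pos": [0.0034,-0.0008,0],"twist": 0}
    - {"grip": 0.5,"delta_pos": [0.0024,-0.0006,0],"twist": 0}
    - {"grip": 0.5,"delta_pos": [0.001,-0.0002,0],"twist": 0}
    - {"grip": 0.5,"delta_pos": [0,0,0],"twist": 0}
    - {"grip": 0.5,"delta_pos": [0,0,0],"twist": 0}

```text
clock: 3.95
position: [0.4533, -0.1846, 0.0713]
ee_rot: [0.086, -0.702, 0.087, 0.702]
contact_force: [-0.3, 0.7, 0.4]
width: 0.0425
```

```bash
python3 st.py; python3 -c "
from h import *
wrist('w2')"
```

```text
lane x -0.0656 y -0.0679 z 0.0713 tool y ang -104.0520990071778 F lane -0.48582604282474035 0.6038368091574721 0.4289173592903062 w 0.042465336596896434 t 3.95
tcp [ 0.4533 -0.1846  0.0713] tool y angle -104.0520990071778 F [-0.3253  0.7034  0.4289] w 0.042465336596896434 t 3.95
```

View pics/w2.png

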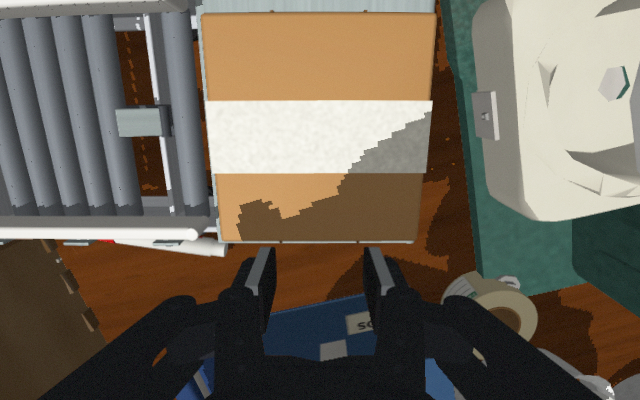

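The fingers stand beside the box's left face (row 242), clear of the left rail, which ends at col ~205. Now a gentle sideways push.

step_arm:
  increments:
    - {"grip": 0.5,"delta_pos": [0.001,-0.0002,0],"twist": 0}
    - {"grip": 0.5,"delta_pos": [0.001,-0.0003,0],"twist": 0}
    - {"grip": 0.5,"delta_pos": [0.001,-0.0002,0],"twist": 0}
    - {"grip": 0.5,"delta_pos": [0.001,-0.0003,0],"twist": 0}
    - {"grip": 0.5,"delta_pos": [0.001,-0.0002,0],"twist": 0}
    - {"grip": 0.5,"delta_pos": [0.0005,-0.0001,0],"twist": 0}
    - {"grip": 0.5,"delta_pos": [0,0,0],"twist": 0}
    - {"grip": 0.5,"delta_pos": [0,0,0],"twist": 0}

```text
clock: 4.67
position: [0.4587, -0.1859, 0.0712]
ee_rot: [0.087, -0.702, 0.087, 0.702]
contact_force: [-0.5, -0.5, 0.6]
width: 0.0423
```

```bash
cat > chk.py <<'E'
from m import *
import sys
d=wrist(sys.argv[1]); im=d['img']
y=np.radians(-14); X=np.array([np.cos(y),np.sin(y)]);Y=np.array([-np.sin(y),np.cos(y)]); o0=.5501*X-.0016*Y
def rep(n,px,z):
    o,a=ln(d,px,z); o=o-o0; print(n,'yaw %.2f lx %.4f ly %.4f'%(a+14,o@X,o@Y), px[[0,-1]].ravel())
E
python3 st.py; python3 - w3 <<'E'
exec(open('chk.py').read())
B=im[...,2]
rep('band1',sub(B,0,range(225,400),85,125),.111);rep('boxL',sub(im[...,0].astype(float),0,list(range(225,238))+list(range(285,355)),232,252),.111)
rep('band front',sub(B,1,range(110,165),195,225),.111); rep('band2',sub(B,0,range(225,330),165,195),.111)
E
```

```text
lane x -0.0601 y -0.0678 z 0.0712 tool y ang -104.05763105124078 F lane -0.3661014718534909 -0.6267128484627529 0.606852972064369 w 0.042343381673088966 t 4.6667
tcp [ 0.4587 -0.1859  0.0712] tool y angle -104.05763105124078 F [-0.5068 -0.5195  0.6069] w 0.042343381673088966 t 4.6667
band1 yaw -0.04 lx 0.0140 ly -0.0655 [225.     106.9032 399.     106.8409]
boxL yaw -0.00 lx -0.0506 ly -0.0577 [225.     250.05   354.     250.2619]
band front yaw 0.13 lx 0.0006 ly -0.0209 [204.6619 110.     209.7057 164.    ]
band2 yaw 0.01 lx -0.0163 ly -0.0486 [225.     179.0455 329.     179.0227]
```

step_arm:
  increments:
    - {"grip": 0.5,"delta_pos": [0.001,-0.0002,0],"twist": 0}
    - {"grip": 0.5,"delta_pos": [0.0008,-0.0003,0],"twist": 0}
    - {"grip": 0.5,"delta_pos": [0,0,0],"twist": 0}
    - {"grip": 0.5,"delta_pos": [0,0,0],"twist": 0}
    - {"grip": 0.5,"delta_pos": [-0.003,0.0008,0],"twist": 0}
    - {"grip": 0.5,"delta_pos": [-0.005,0.0012,0],"twist": 0}
    - {"grip": 0.5,"delta_pos": [-0.01,0.0025,0],"twist": 0}
    - {"grip": 0.5,"delta_pos": [-0.004,0.001,0.02],"twist": 0}
    - {"grip": 0.5,"delta_pos": [0,0,0.03],"twist": 0}
    - {"grip": 0.5,"delta_pos": [0,0,0.03],"twist": 0}

```text
clock: 5.55
position: [0.4364, -0.18, 0.1514]
ee_rot: [0.087, -0.701, 0.086, 0.703]
contact_force: [-0.1, -0.9, -0.3]
width: 0.0428
```

step_arm:
  increments:
    - {"grip": 0.5,"delta_pos": [0,0,0.03],"twist": 0}
    - {"grip": 0.5,"delta_pos": [0.02,-0.005,0.02],"twist": 0}
    - {"grip": 0.5,"delta_pos": [0.025,-0.006,0],"twist": 0}
    - {"grip": 0.5,"delta_pos": [0.025,-0.006,0],"twist": 0}
    - {"grip": 0.5,"delta_pos": [0.02,-0.005,0],"twist": 0}
    - {"grip": 0.5,"delta_pos": [0,0,0],"twist": 0}
    - {"grip": 0.5,"delta_pos": [0,0,0],"twist": 0}

```text
clock: 6.13
position: [0.5281, -0.2029, 0.2007]
ee_rot: [0.087, -0.701, 0.086, 0.702]
contact_force: [-0.1, 0.6, -0.6]
width: 0.0428
```

```bash
python3 st.py; python3 -c "
from h import *
wrist('w4')"
```

```text
lane x 0.0114 y -0.0675 z 0.2007 tool y ang -104.04228696789657 F lane -0.2358454618295719 0.5620636056718674 -0.6299001850976053 w 0.04283391687405271 t 6.1333
tcp [ 0.5281 -0.2029  0.2007] tool y angle -104.04228696789657 F [-0.0929  0.6024 -0.6299] w 0.04283391687405271 t 6.1333
```

View pics/w4.png

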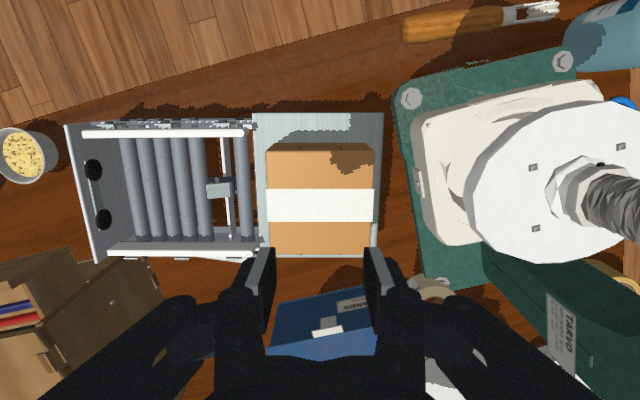

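Box top now at px x 266–374, y 151–254. The right rail is at row ~133 and the left rail at row ~246. Measuring the centring.

```bash
cat > meas.py <<'E'
from m import *
y=np.radians(-14); X=np.array([np.cos(y),np.sin(y)]);Y=np.array([-np.sin(y),np.cos(y)]); o0=.5501*X-.0016*Y
def rep(d,n,px,z):
    o,a=ln(d,px,z); o=o-o0; print(n,'yaw %.2f lx %.4f ly %.4f'%(a+14,o@X,o@Y), px[[0,-1]].ravel().round(1))
E
python3 - <<'E'
from meas import *
d=dict(np.load('pics/w4.npz')); im=d['img'];B=im[...,2];G=im[...,0]
rep(d,'R up',sub(B,0,range(92,235),125,133),.08);rep(d,'R lo',sub(B,0,range(92,235),133,141),.08)
rep(d,'L up',sub(B,0,range(112,235),238,246),.08);rep(d,'L lo',sub(B,0,range(112,225),248,255),.08)
rep(d,'band1',sub(B,0,range(272,368),183,194),.111);rep(d,'band2',sub(B,0,range(272,368),216,228),.111)
rep(d,'boxL',sub(B,0,range(280,350),248,260),.111);rep(d,'boxR',sub(G,0,range(272,325),147,156),.111)
rep(d,'boxF',sub(B,1,range(192,218),261,271),.111);rep(d,'boxRear',sub(B,1,range(192,218),368,380),.111)
rep(d,'plate front',sub(B,1,range(118,230),248,258),.055);rep(d,'plate rear',sub(B,1,range(118,180),378,390),.055)
E
```

```text
R up yaw 0.06 lx 0.0643 ly 0.0713 [ 92.  129.8 234.  128.7]
R lo yaw -0.07 lx 0.0571 ly 0.0883 [ 92.  137.8 234.  136.4]
L up yaw -0.00 lx -0.0483 ly 0.0907 [112.  244.2 234.  239. ]
L lo yaw 0.14 lx -0.0575 ly 0.1037 [112.  249.5 224.  250.2]
band1 yaw 0.01 lx 0.0162 ly -0.0696 [272.  188.4 367.  188.4]
band2 yaw -0.01 lx -0.0142 ly -0.0753 [272.  221.4 367.  221.4]
boxL yaw -0.01 lx -0.0494 ly -0.0634 [280.  257.2 349.  257.2]
boxR yaw 0.05 lx 0.0487 ly -0.0540 [272.  150.7 324.  150.6]
boxF yaw -0.11 lx 0.0016 ly -0.0214 [265.7 192.  267.  217. ]
boxRear yaw 0.01 lx 0.0001 ly -0.1147 [373.6 192.  372.3 217. ]
plate front yaw -0.59 lx 0.0105 ly -0.0011 [251.5 118.  254.  229. ]
plate rear yaw 0.07 lx 0.0333 ly -0.1307 [383.3 118.  380.3 179. ]
```

Run:
```python
from meas import *
d=dict(np.load('pics/w4.npz'));im=d['img']
for c in(130,170,210): print(c,[tuple(im[r,c]) [2].item() for r in range(236,258)])
print((onplane(d,[(170,244.5),(170,249.5),(170,137)],.08)[:,:2]-o0)@X)
d=dict(np.load('pics/w1.npz'));im=d['img'];print([im[r,180][2].item() for r in range(240,262)])
```

```text
130 [95, 106, 108, 109, 106, 86, 110, 115, 113, 114, 114, 116, 118, 126, 209, 240, 247, 247, 247, 245, 152, 94]
170 [88, 87, 86, 85, 84, 88, 106, 113, 117, 115, 117, 119, 114, 128, 192, 238, 248, 247, 247, 245, 161, 44]
210 [76, 77, 75, 76, 74, 83, 98, 115, 115, 114, 115, 116, 115, 127, 179, 234, 248, 249, 247, 245, 240, 231]
[-0.0515 -0.0571  0.0572]
[70, 69, 90, 111, 116, 115, 118, 118, 116, 117, 172, 228, 246, 248, 246, 247, 190, 78, 21, 18, 24, 20]
```

Run:
```python
from meas import *
d=dict(np.load('pics/w4.npz'));t=dict(np.load('pics/top0.npz'))
for z in(.05,.1,.15,.2,.25): print(z,(onplane(d,[(466,190)],z)[:,:2]-o0)@np.c_[X,Y],(onplane(t,[(396.8,199)],z)[:,:2]-o0)@np.c_[X,Y], 'base',(onplane(d,[(392,110),(428,290)],z)[:,:2]-o0)@np.c_[X,Y]@[0,1])
print(proj(t,[np.r_[o0+a*X+b*Y,.111] for a,b in((0,-.07),(0,-.16))]))
```

```text
0.05 [[-0.0019 -0.2245]] [[ 0.0159 -0.2016]] base [-0.1397 -0.1963]
0.1 [[ 0.0118 -0.2005]] [[ 0.0098 -0.1942]] base [-0.1287 -0.1766]
0.15 [[ 0.0255 -0.1765]] [[ 0.0036 -0.1867]] base [-0.1176 -0.1569]
0.2 [[ 0.0392 -0.1525]] [[-0.0026 -0.1792]] base [-0.1066 -0.1373]
0.25 [[ 0.0529 -0.1285]] [[-0.0087 -0.1718]] base [-0.0956 -0.1176]
[[354.6361 190.8331]
 [385.091  198.9105]]
```

step_arm:
  increments:
    - {"grip": 0.5,"delta_pos": [0,0,0.01],"twist": 6}
    - {"grip": 0.5,"delta_pos": [0,0,0.01],"twist": 6}
    - {"grip": 0.5,"delta_pos": [0,0,0],"twist": 6}
    - {"grip": 0.5,"delta_pos": [0,0,0],"twist": 6}
    - {"grip": 0.5,"delta_pos": [0,0,0],"twist": 6}
    - {"grip": 0.5,"delta_pos": [0,0,0],"twist": 6}
    - {"grip": 0.5,"delta_pos": [0,0,0],"twist": 6}
    - {"grip": 0.5,"delta_pos": [0,0,0],"twist": 6}
    - {"grip": 0.5,"delta_pos": [0,0,0],"twist": 6}
    - {"grip": 0.5,"delta_pos": [0,0,0],"twist": 6}

```text
clock: 7.02
position: [0.5267, -0.2024, 0.2214]
ee_rot: [-0.277, -0.65, -0.278, 0.651]
contact_force: [0.3, 0.5, 0.0]
width: 0.0426
```

step_arm:
  increments:
    - {"grip": 0.5,"delta_pos": [0,0,0],"twist": 6}
    - {"grip": 0.5,"delta_pos": [0,0,0],"twist": 6}
    - {"grip": 0.5,"delta_pos": [-0.006,-0.014,0],"twist": 6}
    - {"grip": 0.5,"delta_pos": [-0.007,-0.016,0],"twist": 6}
    - {"grip": 0.5,"delta_pos": [-0.007,-0.016,0],"twist": 6}
    - {"grip": 0.5,"delta_pos": [-0.007,-0.016,0],"twist": 0}
    - {"grip": 0.5,"delta_pos": [0,0,0],"twist": 0}
    - {"grip": 0.5,"delta_pos": [0,0,0],"twist": 0}

```text
clock: 7.68
position: [0.5, -0.2648, 0.2214]
ee_rot: [0.434, 0.558, 0.435, -0.558]
contact_force: [0.8, 0.7, 0.0]
width: 0.0429
```

```bash
python3 st.py; python3 -c "
from h import *
wrist('w5')"
```

```text
lane x -0.0009 y -0.1344 z 0.2214 tool y ang -14.185516883131207 F lane 0.6371264043871984 0.9137935709538016 0.046264619560352084 w 0.04287031084283774 t 7.6833
tcp [ 0.5    -0.2648  0.2214] tool y angle -14.185516883131207 F [0.8393 0.7325 0.0463] w 0.04287031084283774 t 7.6833
```

View pics/w5.png

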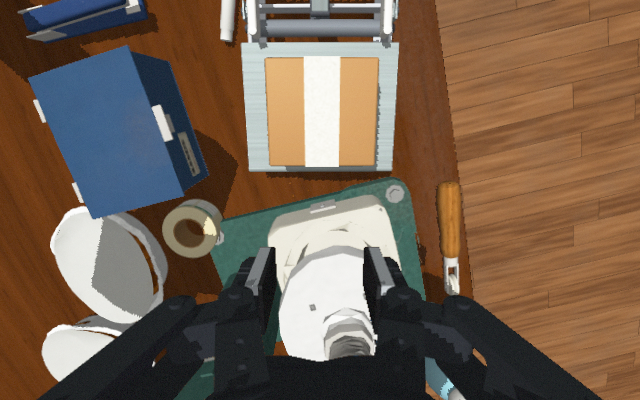

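The box stands square on the plate (px x 265–379, y 57–167), with the fingers behind it. The press disc edge is at row ~247, so I'll check its clearance before going down.

Run:
```python
from meas import *
d=dict(np.load('pics/w5.npz'));w=dict(np.load('pics/w4.npz'))
M=np.c_[X,Y]
for z in(.05,.08,.1,.12,.15,.2): print(z,'w5 disc front',(onplane(d,[(335,246)],z)[:,:2]-o0)@M,'w4 disc left',(onplane(w,[(466,190)],z)[:,:2]-o0)@M,'w5 foot/pad front',(onplane(d,[(325,203)],z)[:,:2]-o0)@M)
im=d['img'];B=im[...,2]
rep(d,'boxRear',sub(B,0,range(306,338),160,172),.111)
rep(d,'band L',sub(B,1,range(65,160),297,312),.111);rep(d,'band R',sub(B,1,range(65,160),332,345),.111)
rep(d,'box L',sub(B,1,range(65,160),258,272),.111);rep(d,'box R',sub(im[...,0],1,range(65,160),370,388),.111)
```

```text
0.05 w5 disc front [[ 0.0176 -0.2223]] w4 disc left [[-0.0019 -0.2245]] w5 foot/pad front [[ 0.0055 -0.1686]]
0.08 w5 disc front [[ 0.016  -0.2082]] w4 disc left [[ 0.0063 -0.2101]] w5 foot/pad front [[ 0.005  -0.1591]]
0.1 w5 disc front [[ 0.015  -0.1988]] w4 disc left [[ 0.0118 -0.2005]] w5 foot/pad front [[ 0.0047 -0.1528]]
0.12 w5 disc front [[ 0.014  -0.1894]] w4 disc left [[ 0.0173 -0.1909]] w5 foot/pad front [[ 0.0043 -0.1465]]
0.15 w5 disc front [[ 0.0124 -0.1753]] w4 disc left [[ 0.0255 -0.1765]] w5 foot/pad front [[ 0.0038 -0.137 ]]
0.2 w5 disc front [[ 0.0098 -0.1518]] w4 disc left [[ 0.0392 -0.1525]] w5 foot/pad front [[ 0.003  -0.1213]]
boxRear yaw -0.15 lx 0.0005 ly -0.1145 [306.  166.5 337.  166.5]
band L yaw -0.04 lx -0.0140 ly -0.0887 [303.2  65.  304.6 159. ]
band R yaw -0.02 lx 0.0165 ly -0.0698 [339.7  65.  338.4 159. ]
box L yaw 0.12 lx -0.0466 ly -0.0747 [263.9  65.  268.4 159. ]
box R yaw 2.36 lx 0.0493 ly -0.0586 [377.6  65.  373.8 159. ]
```

step_arm:
  increments:
    - {"grip": 0.5,"delta_pos": [0.003,0.005,-0.01],"twist": 0.2}
    - {"grip": 0.5,"delta_pos": [0,0,-0.02],"twist": 0}
    - {"grip": 0.5,"delta_pos": [0,0,-0.02],"twist": 0}
    - {"grip": 0.5,"delta_pos": [0,0,-0.02],"twist": 0}
    - {"grip": 0.5,"delta_pos": [0,0,-0.02],"twist": 0}
    - {"grip": 0.5,"delta_pos": [0,0,-0.01],"twist": 0}
    - {"grip": 0.5,"delta_pos": [0,0,-0.01],"twist": 0}
    - {"grip": 0.5,"delta_pos": [0,0,-0.01],"twist": 0}
    - {"grip": 0.5,"delta_pos": [0,0,-0.01],"twist": 0}
    - {"grip": 0.5,"delta_pos": [0,0,0],"twist": 0}

```text
clock: 8.57
position: [0.5037, -0.2591, 0.0895]
ee_rot: [-0.435, -0.556, -0.437, 0.557]
contact_force: [-0.2, -0.9, -0.6]
width: 0.0428
```

```bash
python3 st.py
```

```text
lane x 0.0013 y -0.1280 z 0.0895 tool y ang -13.846108760484263 F lane 0.008730578124715602 -0.9018217501833731 -0.61318414109892 w 0.042787621550654936 t 8.5667
```

step_arm:
  increments:
    - {"grip": 0.5,"delta_pos": [0.0003,0.001,0],"twist": 0}
    - {"grip": 0.5,"delta_pos": [0.0003,0.001,0],"twist": 0}
    - {"grip": 0.5,"delta_pos": [0.0003,0.001,0],"twist": 0}
    - {"grip": 0.5,"delta_pos": [0.0003,0.001,0],"twist": 0}
    - {"grip": 0.5,"delta_pos": [0.0003,0.001,0],"twist": 0}
    - {"grip": 0.5,"delta_pos": [0.0003,0.0012,0],"twist": 0}
    - {"grip": 0.5,"delta_pos": [0.0003,0.0013,0],"twist": 0}
    - {"grip": 0.5,"delta_pos": [0.0005,0.002,0],"twist": 0}
    - {"grip": 0.5,"delta_pos": [0.0005,0.002,0],"twist": 0}
    - {"grip": 0.5,"delta_pos": [0.0005,0.002,0],"twist": 0}

```text
clock: 9.4
position: [0.5082, -0.2462, 0.0913]
ee_rot: [0.436, 0.557, 0.436, -0.557]
contact_force: [0.5, 0.4, 0.5]
width: 0.0428
```

```bash
python3 st.py
```

```text
lane x 0.0026 y -0.1144 z 0.0913 tool y ang -13.858153444987735 F lane 0.4189543333536591 0.473653898236117 0.4693165843481717 w 0.042792145899348454 t 9.4
```

step_arm:
  increments:
    - {"grip": 0.5,"delta_pos": [0.0005,0.002,0],"twist": 0}
    - {"grip": 0.5,"delta_pos": [0.0005,0.002,0],"twist": 0}
    - {"grip": 0.5,"delta_pos": [0.0005,0.002,0],"twist": 0}
    - {"grip": 0.5,"delta_pos": [0.0005,0.002,0],"twist": 0}
    - {"grip": 0.5,"delta_pos": [0.0005,0.002,0],"twist": 0}
    - {"grip": 0.5,"delta_pos": [0.0005,0.002,0],"twist": 0}
    - {"grip": 0.5,"delta_pos": [0.0005,0.002,0],"twist": 0}
    - {"grip": 0.5,"delta_pos": [0.0003,0.0012,0],"twist": 0}
    - {"grip": 0.5,"delta_pos": [0,0,0],"twist": 0}

```text
clock: 10.15
position: [0.512, -0.231, 0.0913]
ee_rot: [0.436, 0.557, 0.436, -0.557]
contact_force: [-0.4, 0.5, 0.8]
width: 0.0429
```

```bash
python3 st.py; python3 -c "
from h import *
wrist('w6')"
```

```text
lane x 0.0026 y -0.0986 z 0.0913 tool y ang -13.840201049019653 F lane -0.533014779722382 0.3816134478465199 0.8209176305133375 w 0.042880390768549874 t 10.15
tcp [ 0.512  -0.231   0.0913] tool y angle -13.840201049019653 F [-0.4249  0.4992  0.8209] w 0.042880390768549874 t 10.15
```

View pics/w6.png

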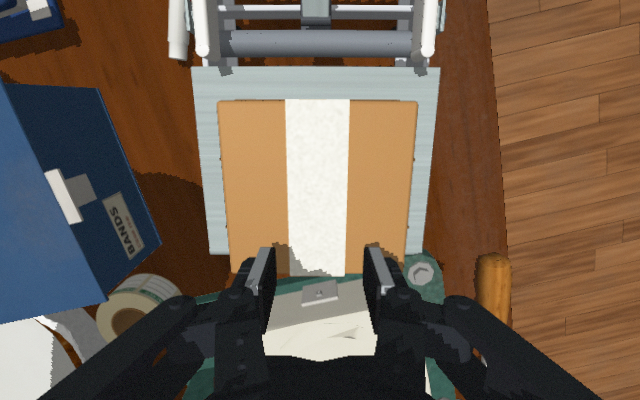

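The box top runs from row 99 to 275, with the fingers at its rear. The rail mouths are visible at cols ~205 and ~428. Measuring.

```bash
cat > m6.py <<'E'
from meas import *
import sys
def go(n,f0,r0,rail):
    d=dict(np.load(f'pics/{n}.npz')); im=d['img'];B=im[...,2]
    rep(d,'front',sub(B,0,range(292,345),f0-9,f0+9),.111)
    if r0: rep(d,'rear',sub(B,0,range(298,335),r0-8,r0+8),.111)
    a,b=f0+10,min((r0 or 240)-35,235)
    rep(d,'bandL',sub(B,1,range(a,b),275,300),.111);rep(d,'bandR',sub(B,1,range(a,b),335,360),.111)
    rep(d,'boxL',sub(B,1,range(a,b),205,240),.111);rep(d,'boxR',sub(B,1,range(a,b),400,425),.111)
E
python3 - <<'E'
from m6 import *
go('w6',99,275,None)
d=dict(np.load('pics/w6.npz'));im=d['img']
rep(d,'plate front',sub(im[...,2],0,range(240,400),62,74),.055)
for r in (15,35,50): print(r,im[r,190:225,2].tolist(),im[r,410:445,2].tolist())
E
```

```text
front yaw 1.17 lx 0.0033 ly -0.0216 [292.   98.6 344.   98.7]
rear yaw -11.61 lx 0.0011 ly -0.1116 [298.  275.5 334.  276.1]
bandL yaw -0.04 lx -0.0138 ly -0.0568 [284.7 109.  288.1 234. ]
bandR yaw -0.03 lx 0.0165 ly -0.0460 [349.1 109.  345.4 234. ]
boxL yaw -0.04 lx -0.0463 ly -0.0532 [216.4 109.  207.5 234. ]
boxR yaw 0.05 lx 0.0489 ly -0.0497 [417.4 109.  423.  234. ]
plate front yaw -0.04 lx 0.0002 ly -0.0012 [240.   65.8 399.   66.6]
15 [68, 126, 170, 217, 234, 242, 242, 243, 243, 244, 244, 243, 243, 239, 224, 201, 170, 121, 98, 94, 96, 97, 95, 99, 96, 97, 96, 93, 90, 88, 87, 87, 85, 89, 89] [86, 85, 87, 98, 115, 118, 121, 119, 120, 118, 126, 121, 117, 184, 224, 233, 242, 245, 245, 244, 242, 242, 238, 236, 235, 224, 206, 192, 170, 122, 77, 146, 182, 185, 172]
35 [6, 12, 14, 16, 104, 236, 238, 243, 243, 243, 243, 244, 244, 245, 242, 235, 218, 188, 151, 110, 96, 99, 98, 99, 97, 96, 97, 98, 98, 87, 88, 82, 83, 83, 87] [151, 147, 127, 118, 119, 119, 121, 125, 124, 124, 122, 162, 215, 230, 239, 245, 246, 245, 244, 242, 241, 238, 235, 230, 208, 147, 58, 42, 37, 33, 39, 41, 36, 35, 38]
50 [15, 14, 9, 6, 28, 171, 241, 244, 244, 244, 246, 245, 246, 245, 246, 245, 245, 243, 223, 138, 101, 98, 96, 99, 100, 101, 99, 94, 99, 98, 70, 74, 70, 67, 69] [114, 111, 116, 115, 115, 122, 128, 135, 131, 128, 160, 232, 246, 246, 246, 244, 244, 242, 241, 241, 239, 238, 237, 237, 190, 59, 32, 37, 38, 36, 40, 38, 38, 43, 42]
```

Run:
```python
from meas import *
d=dict(np.load('pics/w6.npz')); T=d['T']
for back in(0,-.0065,-.013,-.02):
  pts=[(T@[back,.0214*s,dz,1])[:3] for s in(1,-1) for dz in(-.011,0,.011)]
  print(back,proj(d,pts).round(0).tolist())
c=np.linalg.inv(np.r_[np.c_[cv2.Rodrigues(d['rvec'])[0],np.ravel(d['tvec'])],[[0,0,0,1]]])[:3,3]
print('cam lane',(c[:2]-o0)@np.c_[X,Y],c[2])
for z in (.055,.09,.111): print(z,(onplane(d,[(316,275),(316,99),(316,66)],z)[:,:2]-o0)@Y)
im=cv2.imread('pics/w6.png')[180:330,200:440]; cv2.imwrite('pics/w6c.png',cv2.resize(im,None,fx=3.3,fy=3.3,interpolation=cv2.INTER_CUBIC))
```

```text
0 [[356.0, 217.0], [355.0, 235.0], [354.0, 251.0], [283.0, 217.0], [283.0, 235.0], [284.0, 251.0]]
-0.0065 [[357.0, 221.0], [356.0, 239.0], [355.0, 256.0], [281.0, 221.0], [282.0, 239.0], [283.0, 256.0]]
-0.013 [[358.0, 226.0], [357.0, 244.0], [357.0, 262.0], [280.0, 226.0], [281.0, 244.0], [281.0, 262.0]]
-0.02 [[360.0, 231.0], [359.0, 250.0], [358.0, 268.0], [278.0, 230.0], [279.0, 249.0], [280.0, 268.0]]
cam lane [ 0.0025 -0.0233] 0.267134333182406
0.055 [-0.1469 -0.021  -0.0014]
0.09 [-0.1265 -0.0214 -0.005 ]
0.111 [-0.1143 -0.0216 -0.0072]
```

View pics/w6c.png

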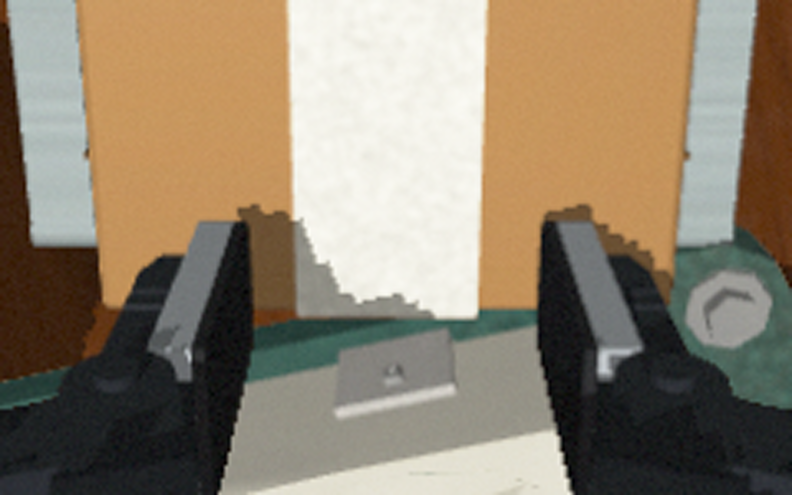

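The fingertips (rows ~247–295) are over the box top. At half opening they stand about 30 mm behind the TCP, so they passed above the box without touching it. The box has not moved and is still centred and square. I'll retreat, go down further and try again.

step_arm:
  increments:
    - {"grip": 0.5,"delta_pos": [0,0,0.015],"twist": 0}
    - {"grip": 0.5,"delta_pos": [0,0,0.015],"twist": 0}
    - {"grip": 0.5,"delta_pos": [-0.003,-0.01,0],"twist": -0.15}
    - {"grip": 0.5,"delta_pos": [-0.003,-0.01,0],"twist": 0}
    - {"grip": 0.5,"delta_pos": [-0.003,-0.011,0],"twist": 0}
    - {"grip": 0.5,"delta_pos": [0,0,0],"twist": 0}
    - {"grip": 0.5,"delta_pos": [0,0,-0.01],"twist": 0}
    - {"grip": 0.5,"delta_pos": [0,0,-0.01],"twist": 0}
    - {"grip": 0.5,"delta_pos": [0,0,-0.01],"twist": 0}
    - {"grip": 0.5,"delta_pos": [0,0,0],"twist": 0}

```text
clock: 11.03
position: [0.5009, -0.2606, 0.0879]
ee_rot: [-0.433, -0.557, -0.438, 0.558]
contact_force: [0.5, -0.5, 0.3]
width: 0.0425
```

```bash
python3 st.py
```

```text
lane x -0.0011 y -0.1301 z 0.0879 tool y ang -13.999099003428658 F lane 0.6345726832774087 -0.36238421163592827 0.3155816345584236 w 0.04252311861770406 t 11.0333
```

step_arm:
  increments:
    - {"grip": 0.5,"delta_pos": [0,0,-0.005],"twist": 0}
    - {"grip": 0.5,"delta_pos": [0,0,-0.005],"twist": 0}
    - {"grip": 0.5,"delta_pos": [0,0,-0.005],"twist": 0}
    - {"grip": 0.5,"delta_pos": [0,0,-0.005],"twist": 0}
    - {"grip": 0.5,"delta_pos": [0,0,0],"twist": 0}

```text
clock: 11.45
position: [0.5023, -0.2617, 0.0702]
ee_rot: [-0.435, -0.557, -0.436, 0.557]
contact_force: [-1.0, 0.7, -0.8]
width: 0.0431
```

```bash
python3 st.py
```

```text
lane x 0.0006 y -0.1308 z 0.0702 tool y ang -14.000796218868226 F lane -1.13314129433384 0.45552714584100407 -0.75563759932294 w 0.04313887976731957 t 11.45
```

step_arm:
  increments:
    - {"grip": 0.5,"delta_pos": [0,0,-0.005],"twist": 0}
    - {"grip": 0.5,"delta_pos": [0,0,-0.005],"twist": 0}
    - {"grip": 0.5,"delta_pos": [0.0003,0.001,0],"twist": 0}
    - {"grip": 0.5,"delta_pos": [0.0002,0.001,0],"twist": 0}
    - {"grip": 0.5,"delta_pos": [0.0003,0.001,0],"twist": 0}
    - {"grip": 0.5,"delta_pos": [0.0002,0.001,0],"twist": 0}
    - {"grip": 0.5,"delta_pos": [0.0003,0.001,0],"twist": 0}
    - {"grip": 0.5,"delta_pos": [0.0002,0.001,0],"twist": 0}
    - {"grip": 0.5,"delta_pos": [0.0003,0.001,0],"twist": 0}
    - {"grip": 0.5,"delta_pos": [0.0002,0.001,0],"twist": 0}

```text
clock: 12.28
position: [0.5051, -0.2547, 0.0615]
ee_rot: [-0.436, -0.557, -0.435, 0.557]
contact_force: [-0.6, -0.8, 0.3]
width: 0.0425
```

step_arm:
  increments:
    - {"grip": 0.5,"delta_pos": [0.0003,0.001,0],"twist": 0}
    - {"grip": 0.5,"delta_pos": [0.0002,0.001,0],"twist": 0}
    - {"grip": 0.5,"delta_pos": [0.0003,0.001,0],"twist": 0}
    - {"grip": 0.5,"delta_pos": [0.0002,0.001,0],"twist": 0}
    - {"grip": 0.5,"delta_pos": [0,0,0],"twist": 0}

```text
clock: 12.7
position: [0.5062, -0.2503, 0.0615]
ee_rot: [0.436, 0.557, 0.435, -0.557]
contact_force: [-0.0, -1.2, 0.8]
width: 0.0427
```

```bash
python3 st.py; python3 -c "
from h import *
wrist('w7')
im=cv2.imread('pics/w7.png');
for c in (316,): 
  g=im[:,c,:].astype(int); print([ (r,g[r].tolist()) for r in range(0,400) if r and abs(g[r]-g[r-1]).sum()>60])
"
```

```text
lane x 0.0016 y -0.1188 z 0.0615 tool y ang -14.007110135169345 F lane 0.25384775187976594 -1.2054122023244054 0.8266194366452885 w 0.04267164636621477 t 12.7
tcp [ 0.5062 -0.2503  0.0615] tool y angle -14.007110135169345 F [-0.0453 -1.231   0.8266] w 0.04267164636621477 t 12.7
[(18, [158, 159, 151]), (19, [185, 184, 173]), (22, [231, 238, 240]), (259, [61, 76, 95]), (260, [2, 21, 50]), (267, [58, 74, 78]), (268, [54, 62, 33]), (281, [101, 108, 93]), (282, [119, 124, 125]), (301, [169, 174, 178]), (302, [191, 198, 202]), (305, [146, 155, 160]), (324, [169, 187, 190]), (325, [201, 219, 221]), (361, [107, 116, 118]), (362, [26, 25, 17])]
```

View pics/w7.png

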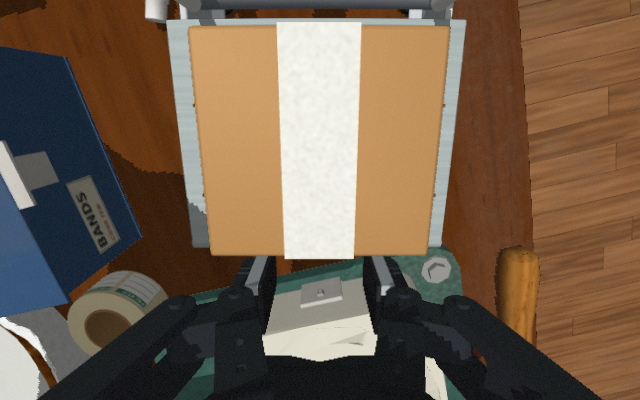

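The box rear edge (row ~257) now hides the fingertips, so the fingers are on the rear face and the box has begun to move. A quick numeric check before the mouth.

Run:
```python
from meas import *
d=dict(np.load('pics/w7.npz'));im=d['img'];B=im[...,2]
rep(d,'rear',sub(B,0,range(290,350),252,264),.111);rep(d,'rearbrown',sub(im[...,0],0,range(220,240),250,262),.111)
a,b=60,230
for n,l,h in(('bandL',270,292),('bandR',345,370),('boxL',186,218),('boxR',422,455)): rep(d,n,sub(im[...,0] if n[:3]=='box' and n[-1]=='R' else B,1,range(a,b),l,h),.111)
for r in (12,):print(im[r,185:235,2].tolist(),im[r,400:456,2].tolist())
```

```text
rear yaw 0.08 lx 0.0013 ly -0.1089 [290.  258.6 349.  258.4]
rearbrown yaw 0.21 lx -0.0382 ly -0.1073 [220.  255.2 239.  255.2]
bandL yaw -0.03 lx -0.0137 ly -0.0600 [277.2  60.  283.1 229. ]
bandR yaw 0.02 lx 0.0166 ly -0.0600 [359.8  60.  354.3 229. ]
boxL yaw 0.04 lx -0.0460 ly -0.0543 [189.7  60.  190.6 229. ]
boxR yaw 6.47 lx 0.0530 ly -0.0702 [444.8  60.  441.9 229. ]
[201, 159, 110, 83, 85, 83, 86, 87, 87, 89, 87, 86, 83, 84, 85, 83, 85, 86, 89, 83, 82, 83, 85, 84, 85, 87, 92, 117, 119, 116, 116, 120, 120, 122, 117, 118, 121, 123, 112, 86, 40, 21, 11, 3, 16, 10, 15, 15, 12, 12] [12, 8, 9, 7, 9, 17, 5, 9, 48, 176, 210, 221, 217, 218, 220, 218, 216, 215, 218, 218, 218, 205, 115, 107, 107, 100, 87, 87, 83, 83, 87, 85, 85, 85, 85, 86, 84, 87, 85, 87, 85, 85, 86, 85, 83, 102, 115, 122, 124, 125, 133, 210, 125, 32, 29, 37]
```

step_arm:
  increments:
    - {"grip": 0.5,"delta_pos": [0.0005,0.0019,0],"twist": 0}
    - {"grip": 0.5,"delta_pos": [0.0005,0.002,0],"twist": 0}
    - {"grip": 0.5,"delta_pos": [0.0005,0.002,0],"twist": 0}
    - {"grip": 0.5,"delta_pos": [0.0005,0.002,0],"twist": 0}
    - {"grip": 0.5,"delta_pos": [0.0005,0.002,0],"twist": 0}
    - {"grip": 0.5,"delta_pos": [0.0003,0.0012,0],"twist": 0}
    - {"grip": 0.5,"delta_pos": [0,0,0],"twist": 0}

```text
clock: 13.33
position: [0.5088, -0.2386, 0.0612]
ee_rot: [0.435, 0.557, 0.435, -0.557]
contact_force: [-0.1, -0.4, 1.1]
width: 0.0429
```

```bash
python3 st.py;  python3 -c "
from h import *
wrist('w8');grab('top','top8')
im=cv2.imread('pics/top8.png')[140:230,262:402]
cv2.imwrite('pics/c8.png',cv2.resize(im,None,fx=5.6,fy=5.6,interpolation=cv2.INTER_CUBIC))"
```

```text
lane x 0.0013 y -0.1068 z 0.0612 tool y ang -13.998339396789328 F lane 0.018087802587442334 -0.36530347510820455 1.1052740638170555 w 0.04285994167909167 t 13.3333
tcp [ 0.5088 -0.2386  0.0612] tool y angle -13.998339396789328 F [-0.0708 -0.3588  1.1053] w 0.04285994167909167 t 13.3333
```

I've used all 12 picture views, so from here I check with numbers only.

```bash
cat > b.py <<'E'
from meas import *
import sys
def box(d):
    """band edges + brown rear edge of the box top in a wrist picture"""
    im=d['img']; hsv=cv2.cvtColor(im,cv2.COLOR_RGB2HSV); z=.111
    br=((hsv[...,0]>8)&(hsv[...,0]<20)&(hsv[...,1]>90)&(hsv[...,1]<150)&(hsv[...,2]>150)).astype(np.uint8)
    L=[];R=[]
    for r in range(60,230):
        w=np.where((hsv[r,240:400,1]<40)&(hsv[r,240:400,2]>190))[0]+240
        if len(w)>40: L.append((w[0]-.5,r));R.append((w[-1]+.5,r))
    for n,p in(('bandL',L),('bandR',R)):
        if len(p)>20: rep(d,n,np.array(p),z)
    out=[]
    for c in list(range(215,245,2))+list(range(395,425,2)):
        r=np.where(br[200:290,c])[0]
        if len(r)>3: out.append((c,200.5+r[-1]))
    if len(out)>5: rep(d,'rear',np.array(out),z)
if __name__=='__main__': box(wrist(sys.argv[1]))
E
python3 -c "
from b import *
box(dict(np.load('pics/w7.npz')));box(dict(np.load('pics/w8.npz')))"
```

```text
bandL yaw 0.14 lx -0.0135 ly -0.0600 [277.5  60.  283.5 229. ]
bandR yaw 0.10 lx 0.0165 ly -0.0600 [359.5  60.  354.5 229. ]
rear yaw 0.02 lx 0.0015 ly -0.1070 [215.  254.5 423.  254.5]
bandL yaw 0.16 lx -0.0138 ly -0.0481 [277.5  60.  283.5 229. ]
bandR yaw 0.10 lx 0.0163 ly -0.0480 [359.5  60.  354.5 229. ]
rear yaw 0.24 lx 0.0174 ly -0.0952 [215.  254.5 423.  254.5]
```

step_arm:
  increments:
    - {"grip": 0.5,"delta_pos": [0.0005,0.0019,0],"twist": 0}
    - {"grip": 0.5,"delta_pos": [0.0005,0.002,0],"twist": 0}
    - {"grip": 0.5,"delta_pos": [0.0005,0.002,0],"twist": 0}
    - {"grip": 0.5,"delta_pos": [0.0005,0.002,0],"twist": 0}
    - {"grip": 0.5,"delta_pos": [0.0005,0.002,0],"twist": 0}
    - {"grip": 0.5,"delta_pos": [0.0005,0.002,0],"twist": 0}
    - {"grip": 0.5,"delta_pos": [0.0005,0.002,0],"twist": 0}
    - {"grip": 0.5,"delta_pos": [0.0005,0.002,0],"twist": 0}
    - {"grip": 0.5,"delta_pos": [0.0005,0.002,0],"twist": 0}
    - {"grip": 0.5,"delta_pos": [0.0003,0.0012,0],"twist": 0}

```text
clock: 14.27
position: [0.5136, -0.2197, 0.0613]
ee_rot: [0.435, 0.557, 0.435, -0.557]
contact_force: [0.5, -1.4, -0.2]
width: 0.0429
```

```bash
python3 st.py; python3 b.py w9
```

```text
lane x 0.0014 y -0.0873 z 0.0613 tool y ang -14.00262456179659 F lane 0.813678031220699 -1.220926719266963 -0.2003278953412039 w 0.04286223303889111 t 14.2667
tcp [ 0.5136 -0.2197  0.0613] tool y angle -14.00262456179659 F [ 0.4941 -1.3815 -0.2003] w 0.04286223303889111 t 14.2667
bandL yaw 0.12 lx -0.0136 ly -0.0181 [277.5  60.  283.5 229. ]
bandR yaw 0.10 lx 0.0164 ly -0.0298 [359.5  60.  354.5 229. ]
rear yaw 0.25 lx 0.0019 ly -0.0757 [215.  254.5 423.  254.5]
```

step_arm:
  increments:
    - {"grip": 0.5,"delta_pos": [0.0006,0.0024,0],"twist": 0}
    - {"grip": 0.5,"delta_pos": [0.0006,0.0024,0],"twist": 0}
    - {"grip": 0.5,"delta_pos": [0.0006,0.0024,0],"twist": 0}
    - {"grip": 0.5,"delta_pos": [0.0006,0.0024,0],"twist": 0}
    - {"grip": 0.5,"delta_pos": [0.0006,0.0024,0],"twist": 0}
    - {"grip": 0.5,"delta_pos": [0.0006,0.0024,0],"twist": 0}
    - {"grip": 0.5,"delta_pos": [0.0006,0.0024,0],"twist": 0}
    - {"grip": 0.5,"delta_pos": [0.0006,0.0024,0],"twist": 0}
    - {"grip": 0.5,"delta_pos": [0.0006,0.0024,0],"twist": 0}
    - {"grip": 0.5,"delta_pos": [0.0006,0.0024,0],"twist": 0}

```text
clock: 15.15
position: [0.5196, -0.1959, 0.0613]
ee_rot: [-0.435, -0.557, -0.435, 0.557]
contact_force: [-0.6, -1.4, 0.7]
width: 0.0426
```

```bash
python3 st.py; python3 b.py w10
```

```text
lane x 0.0015 y -0.0628 z 0.0613 tool y ang -14.007741920565822 F lane -0.1906905477950416 -1.5250347657257683 0.7417081654696331 w 0.0425887953828401 t 15.15
tcp [ 0.5196 -0.1959  0.0613] tool y angle -14.007741920565822 F [-0.554  -1.4336  0.7417] w 0.0425887953828401 t 15.15
bandL yaw 0.11 lx -0.0135 ly 0.0065 [277.5  60.  283.5 229. ]
bandR yaw 0.10 lx 0.0165 ly -0.0040 [359.5  60.  354.5 229. ]
rear yaw 0.04 lx 0.0168 ly -0.0509 [215.  254.5 423.  254.5]
```

step_arm:
  increments:
    - {"grip": 0.5,"delta_pos": [0.0006,0.0024,0],"twist": 0}
    - {"grip": 0.5,"delta_pos": [0.0006,0.0024,0],"twist": 0}
    - {"grip": 0.5,"delta_pos": [0.0006,0.0024,0],"twist": 0}
    - {"grip": 0.5,"delta_pos": [0.0006,0.0024,0],"twist": 0}
    - {"grip": 0.5,"delta_pos": [0.0006,0.0024,0],"twist": 0}
    - {"grip": 0.5,"delta_pos": [0.0006,0.0024,0],"twist": 0}
    - {"grip": 0.5,"delta_pos": [0.0006,0.0024,0],"twist": 0}
    - {"grip": 0.5,"delta_pos": [0.0006,0.0024,0],"twist": 0}
    - {"grip": 0.5,"delta_pos": [0.0006,0.0024,0],"twist": 0}
    - {"grip": 0.5,"delta_pos": [0.0006,0.0024,0],"twist": 0}

```text
clock: 16.03
position: [0.5256, -0.1718, 0.0613]
ee_rot: [0.435, 0.557, 0.435, -0.557]
contact_force: [-0.3, -1.3, -0.3]
width: 0.0427
```

```bash
python3 st.py; python3 b.py w11
```

```text
lane x 0.0014 y -0.0379 z 0.0613 tool y ang -14.006980483920184 F lane 0.06719403996627324 -1.3714497842336366 -0.30514479019066687 w 0.042731673355258196 t 16.0333
tcp [ 0.5256 -0.1718  0.0613] tool y angle -14.006980483920184 F [-0.2666 -1.347  -0.3051] w 0.042731673355258196 t 16.0333
bandL yaw 0.12 lx -0.0135 ly 0.0209 [277.5  60.  283.5 229. ]
bandR yaw 0.11 lx 0.0165 ly 0.0209 [359.5  60.  354.5 229. ]
rear yaw 0.12 lx -0.0152 ly -0.0261 [215.  254.5 423.  254.5]
```

step_arm:
  increments:
    - {"grip": 0.5,"delta_pos": [0.0006,0.0024,0],"twist": 0}
    - {"grip": 0.5,"delta_pos": [0.0006,0.0024,0],"twist": 0}
    - {"grip": 0.5,"delta_pos": [0.0006,0.0024,0],"twist": 0}
    - {"grip": 0.5,"delta_pos": [0.0006,0.0024,0],"twist": 0}
    - {"grip": 0.5,"delta_pos": [0.0006,0.0024,0],"twist": 0}
    - {"grip": 0.5,"delta_pos": [0.0006,0.0024,0],"twist": 0}
    - {"grip": 0.5,"delta_pos": [0.0006,0.0024,0],"twist": 0}
    - {"grip": 0.5,"delta_pos": [0.0006,0.0024,0],"twist": 0}
    - {"grip": 0.5,"delta_pos": [0.0006,0.0024,0],"twist": 0}
    - {"grip": 0.5,"delta_pos": [0.0006,0.0024,0],"twist": 0}

```text
clock: 16.92
position: [0.5316, -0.1477, 0.0612]
ee_rot: [0.435, 0.557, 0.435, -0.557]
contact_force: [0.4, 0.3, -0.6]
width: 0.0427
```

```bash
python3 st.py; python3 b.py w12
```

```text
lane x 0.0014 y -0.0131 z 0.0612 tool y ang -14.006644051624082 F lane 0.3458790573384297 0.3991646206323145 -0.5645357355447929 w 0.04270161556109361 t 16.9167
tcp [ 0.5316 -0.1477  0.0612] tool y angle -14.006644051624082 F [ 0.4322  0.3036 -0.5645] w 0.04270161556109361 t 16.9167
bandL yaw 0.10 lx -0.0135 ly 0.0457 [278.5  60.  283.5 229. ]
bandR yaw 0.09 lx 0.0165 ly 0.0561 [359.5  60.  354.5 229. ]
rear yaw 0.05 lx -0.0009 ly -0.0012 [215.  254.5 423.  254.5]
```

step_arm:
  increments:
    - {"grip": 0.5,"delta_pos": [0.0006,0.0024,0],"twist": 0}
    - {"grip": 0.5,"delta_pos": [0.0006,0.0024,0],"twist": 0}
    - {"grip": 0.5,"delta_pos": [0.0006,0.0024,0],"twist": 0}
    - {"grip": 0.5,"delta_pos": [0.0006,0.0024,0],"twist": 0}
    - {"grip": 0.5,"delta_pos": [0.0006,0.0024,0],"twist": 0}
    - {"grip": 0.5,"delta_pos": [0.0006,0.0024,0],"twist": 0}
    - {"grip": 0.5,"delta_pos": [0.0006,0.0024,0],"twist": 0}
    - {"grip": 0.5,"delta_pos": [0.0006,0.0024,0],"twist": 0}
    - {"grip": 0.5,"delta_pos": [0.0006,0.0024,0],"twist": 0}
    - {"grip": 0.5,"delta_pos": [0.0006,0.0024,0],"twist": 0}

```text
clock: 17.8
position: [0.5375, -0.1238, 0.0613]
ee_rot: [-0.435, -0.557, -0.435, 0.557]
contact_force: [0.2, -0.1, 0.1]
width: 0.043
```

```bash
python3 st.py; python3 b.py w13
```

```text
lane x 0.0014 y 0.0115 z 0.0613 tool y ang -14.00773366080025 F lane 0.21381080808471395 -0.03429072378283687 0.07342364944428403 w 0.04297236305533308 t 17.8
tcp [ 0.5375 -0.1238  0.0613] tool y angle -14.00773366080025 F [ 0.1992 -0.085   0.0734] w 0.04297236305533308 t 17.8
bandL yaw 0.10 lx -0.0135 ly 0.0703 [277.5  60.  283.5 229. ]
bandR yaw 0.08 lx 0.0165 ly 0.0703 [360.5  60.  354.5 229. ]
rear yaw 0.04 lx -0.0143 ly 0.0234 [215.  254.5 423.  254.5]
```

step_arm:
  increments:
    - {"grip": 0.5,"delta_pos": [0.0006,0.0024,0],"twist": 0}
    - {"grip": 0.5,"delta_pos": [0.0006,0.0024,0],"twist": 0}
    - {"grip": 0.5,"delta_pos": [0.0006,0.0024,0],"twist": 0}
    - {"grip": 0.5,"delta_pos": [0.0006,0.0024,0],"twist": 0}
    - {"grip": 0.5,"delta_pos": [0.0005,0.002,0],"twist": 0}
    - {"grip": 0.5,"delta_pos": [0.0005,0.002,0],"twist": 0}
    - {"grip": 0.5,"delta_pos": [0.0005,0.002,0],"twist": 0}
    - {"grip": 0.5,"delta_pos": [0.0005,0.002,0],"twist": 0}
    - {"grip": 0.5,"delta_pos": [0.0004,0.0015,0],"twist": 0}
    - {"grip": 0.5,"delta_pos": [0.0004,0.0015,0],"twist": 0}

```text
clock: 18.68
position: [0.5428, -0.1033, 0.0613]
ee_rot: [0.435, 0.557, 0.435, -0.557]
contact_force: [-0.3, -0.3, -0.3]
width: 0.0429
```

```bash
python3 st.py; python3 b.py w14
```

```text
lane x 0.0016 y 0.0327 z 0.0613 tool y ang -14.009150044969042 F lane -0.23917901213593384 -0.33341054542528065 -0.2553200677241684 w 0.0428708948593145 t 18.6833
tcp [ 0.5428 -0.1033  0.0613] tool y angle -14.009150044969042 F [-0.3127 -0.2656 -0.2553] w 0.0428708948593145 t 18.6833
bandL yaw 0.15 lx -0.0135 ly 0.0915 [277.5  60.  283.5 229. ]
bandR yaw 0.09 lx 0.0165 ly 0.0915 [359.5  60.  354.5 229. ]
rear yaw 0.03 lx 0.0015 ly 0.0445 [215.  254.5 423.  254.5]
```

step_arm:
  increments:
    - {"grip": 0.5,"delta_pos": [0.0003,0.0012,0],"twist": 0}
    - {"grip": 0.5,"delta_pos": [0.0003,0.0012,0],"twist": 0}
    - {"grip": 0.5,"delta_pos": [0.0003,0.0012,0],"twist": 0}
    - {"grip": 0.5,"delta_pos": [0.0003,0.0012,0],"twist": 0}
    - {"grip": 0.5,"delta_pos": [0.0003,0.001,0],"twist": 0}
    - {"grip": 0.5,"delta_pos": [0.0002,0.001,0],"twist": 0}
    - {"grip": 0.5,"delta_pos": [0.0002,0.001,0],"twist": 0}
    - {"grip": 0.5,"delta_pos": [0.0002,0.001,0],"twist": 0}
    - {"grip": 0.5,"delta_pos": [0,0,0],"twist": 0}

```text
clock: 19.48
position: [0.5449, -0.0944, 0.0613]
ee_rot: [0.435, 0.557, 0.435, -0.557]
contact_force: [0.0, -0.7, 0.3]
width: 0.0427
```

```bash
python3 st.py; python3 b.py w15
```

```text
lane x 0.0015 y 0.0418 z 0.0613 tool y ang -14.008659172095 F lane 0.18550738794227925 -0.6550548788810295 0.28494424544266583 w 0.042677231129545516 t 19.4833
tcp [ 0.5449 -0.0944  0.0613] tool y angle -14.008659172095 F [ 0.0215 -0.6805  0.2849] w 0.042677231129545516 t 19.4833
bandL yaw 0.14 lx -0.0135 ly 0.1006 [277.5  60.  283.5 229. ]
bandR yaw 0.11 lx 0.0165 ly 0.1006 [359.5  60.  354.5 229. ]
rear yaw 0.03 lx 0.0014 ly 0.0537 [215.  254.5 423.  254.5]
```

step_arm:
  increments:
    - {"grip": 0.5,"delta_pos": [0.0002,0.0008,0],"twist": 0}
    - {"grip": 0.5,"delta_pos": [0.0002,0.0007,0],"twist": 0}
    - {"grip": 0.5,"delta_pos": [0,0,0],"twist": 0}
    - {"grip": 0.5,"delta_pos": [0,0,0],"twist": 0}
    - {"grip": 0.5,"delta_pos": [-0.0003,-0.001,0],"twist": 0}
    - {"grip": 0.5,"delta_pos": [-0.0007,-0.0029,0],"twist": 0}
    - {"grip": 0.5,"delta_pos": [-0.0015,-0.0058,0],"twist": 0}
    - {"grip": 0.5,"delta_pos": [-0.0025,-0.0097,0],"twist": 0}
    - {"grip": 0.5,"delta_pos": [-0.0025,-0.0097,0.005],"twist": 0}
    - {"grip": 0.5,"delta_pos": [0,0,0.03],"twist": 0}

```text
clock: 20.37
position: [0.5334, -0.1234, 0.0925]
ee_rot: [-0.432, -0.555, -0.438, 0.56]
contact_force: [0.4, 0.5, -0.0]
width: 0.0427
```

step_arm:
  increments:
    - {"grip": 0.5,"delta_pos": [0,0,0.03],"twist": 0}
    - {"grip": 0.5,"delta_pos": [0,0,0.03],"twist": 0}
    - {"grip": 0.5,"delta_pos": [0,0,0.03],"twist": 0}
    - {"grip": 0.5,"delta_pos": [-0.003,-0.012,0.01],"twist": 0}
    - {"grip": 0.5,"delta_pos": [-0.003,-0.012,0],"twist": 0}
    - {"grip": 0.5,"delta_pos": [0,0,0],"twist": 0}
    - {"grip": 0.5,"delta_pos": [0,0,0],"twist": 0}

```text
clock: 20.95
position: [0.5302, -0.1471, 0.1945]
ee_rot: [-0.434, -0.557, -0.436, 0.558]
contact_force: [-0.3, 0.0, -1.1]
width: 0.0425
```

```bash
python3 st.py
python3 - <<'E'
from meas import *
d=wrist('w16'); im=d['img'].astype(int); t=grab('top','top16')
# projected positions of box top corners if home, rail inner edges, catch nose
W=lambda a,b,z:np.r_[o0+a*X+b*Y,z]
print('pred box rear/front',proj(d,[W(.0015,.0555,.111),W(.0015,.1475,.111)]),'catch nose up',proj(d,[W(-.008,.047,.061),W(.008,.047,.061),W(-.008,.03,.057),W(.008,.03,.057)]),'rails y.08',proj(d,[W(-.057,.08,.08),W(.057,.08,.08)]))
c=int(proj(d,[W(.0015,.0555,.111)])[0,0]); hsv=cv2.cvtColor(d['img'],cv2.COLOR_RGB2HSV)
for cc in (c-3,c+25): print(cc,[(r,im[r,cc].tolist()) for r in range(1,400) if abs(im[r,cc]-im[r-1,cc]).sum()>50])
E
```

```text
lane x -0.0001 y -0.0129 z 0.1945 tool y ang -14.142043702964008 F lane -0.2742416873347454 -0.020452232107764076 -1.0959327653995976 w 0.04245547713542976 t 20.95
tcp [ 0.5302 -0.1471  0.1945] tool y angle -14.142043702964008 F [-0.271   0.0465 -1.0959] w 0.04245547713542976 t 20.95
pred box rear/front [[321.3519 112.0111]
 [321.3143 -20.8959]] catch nose up [[311.1387 119.8836]
 [328.1235 119.8524]
 [311.4136 137.6773]
 [327.9284 137.651 ]] rails y.08 [[253.1622  81.9082]
 [385.968   81.5969]]
318 [(115, [100, 99, 96]), (116, [53, 54, 56]), (118, [101, 107, 104]), (133, [158, 169, 167]), (141, [103, 106, 113]), (144, [64, 68, 72]), (145, [44, 47, 51]), (146, [69, 71, 71]), (147, [125, 129, 134]), (160, [104, 108, 115]), (161, [82, 84, 87]), (162, [60, 47, 38]), (168, [79, 64, 52]), (169, [144, 144, 137]), (170, [198, 209, 210]), (242, [127, 135, 132]), (243, [166, 177, 173]), (244, [106, 113, 111]), (277, [138, 147, 145]), (278, [183, 197, 194]), (281, [155, 161, 156]), (282, [91, 76, 63]), (283, [66, 35, 15]), (296, [71, 110, 99]), (298, [97, 120, 111]), (299, [133, 138, 133]), (3
[... 173 characters left out ...]
 [195, 150, 95]), (113, [151, 115, 73]), (114, [90, 68, 52]), (115, [63, 51, 45]), (126, [108, 108, 111]), (127, [139, 140, 144]), (130, [121, 124, 126]), (131, [68, 40, 19]), (146, [75, 64, 61]), (147, [125, 130, 134]), (161, [81, 85, 86]), (162, [65, 44, 26]), (168, [85, 68, 56]), (169, [153, 152, 146]), (170, [197, 208, 207]), (243, [134, 143, 142]), (244, [109, 114, 116]), (279, [133, 141, 140]), (280, [172, 182, 179]), (281, [155, 161, 156]), (282, [82, 67, 58]), (283, [57, 54, 43]), (284, [44, 73, 63]), (288, [68, 105, 93]), (289, [84, 126, 114]), (296, [113, 127, 117]), (297, [151, 151, 141]), (319, [196, 193, 178]), (320, [236, 234, 223]), (356, [152, 148, 140]), (357, [23, 23, 28])]
```

step_arm:
  increments:
    - {"grip": 0.5,"delta_pos": [0,0,0],"twist": 0}
    - {"grip": 0.5,"delta_pos": [0,0,0],"twist": 0}
    - {"grip": 0.5,"delta_pos": [0,0,0],"twist": 0}
    - {"grip": 0.5,"delta_pos": [0,0,0],"twist": 0}
    - {"grip": 0.5,"delta_pos": [0,0,0],"twist": 0}
    - {"grip": 0.5,"delta_pos": [0,0,0],"twist": 0}

```text
clock: 21.55
position: [0.5318, -0.1461, 0.1963]
ee_rot: [0.435, 0.557, 0.435, -0.557]
contact_force: [0.6, 1.4, 0.7]
width: 0.0428
```

```bash
python3 st.py
python3 - <<'E'
from meas import *
d=wrist('w17'); im=d['img']; B=im[...,2]; R=im[...,0]
rep(d,'rear',np.r_[sub(R,0,range(280,300),108,117),sub(R,0,range(345,365),108,117)],.111)
hsv=cv2.cvtColor(im,cv2.COLOR_RGB2HSV); L=[];Q=[]
for r in range(5,105):
    w=np.where((hsv[r,260:380,1]<40)&(hsv[r,260:380,2]>190))[0]+260; L.append((w[0]-.5,r));Q.append((w[-1]+.5,r))
rep(d,'bandL',np.array(L),.111);rep(d,'bandR',np.array(Q),.111)
rep(d,'railL in',sub(B,1,range(20,110),245,257),.08);rep(d,'railR in',sub(B,1,range(20,110),380,394),.08)
for z in(.055,.061): print('catch end row118 at z',z,(onplane(d,[(319,117.5)],z)[:,:2]-o0)@Y)
w=dict(np.load('pics/w1.npz'))
print('w1 catch grey levels row 190:',w['img'][190,214:252,1].tolist()); 
print('w17 catch levels col 319 rows 110-165:',im[110:165,319,1].tolist())
w6=dict(np.load('pics/w5.npz')); print('w5 (catch up, empty) pred nose px',proj(w6,[np.r_[o0+.047*Y,.061],np.r_[o0+.03*Y,.057]]).tolist())
E
```

```text
lane x 0.0012 y -0.0115 z 0.1963 tool y ang -13.991743315290005 F lane 0.2386685992182896 1.4673414974114827 0.7169225082427512 w 0.042838201758431664 t 21.55
tcp [ 0.5318 -0.1461  0.1963] tool y angle -13.991743315290005 F [0.5866 1.366  0.7169] w 0.042838201758431664 t 21.55
rear yaw 0.03 lx 0.0039 ly 0.0545 [280.  115.  364.  115.1]
bandL yaw 0.24 lx -0.0136 ly 0.0961 [298.5   5.  300.5 104. ]
bandR yaw 0.14 lx 0.0163 ly 0.0982 [340.5   5.  338.5 104. ]
railL in yaw -0.04 lx -0.0575 ly 0.0950 [248.1  20.  252.6 109. ]
railR in yaw 1.63 lx 0.0575 ly 0.0968 [386.5  20.  390.8 109. ]
catch end row118 at z 0.055 [0.0501]
catch end row118 at z 0.061 [0.0504]
w1 catch grey levels row 190: [156, 147, 138, 125, 118, 100, 91, 156, 175, 173, 177, 175, 174, 176, 173, 177, 175, 173, 171, 173, 173, 171, 174, 173, 172, 172, 172, 175, 171, 164, 92, 95, 77, 56, 41, 51, 83, 136]
w17 catch levels col 319 rows 110-165: [252, 252, 251, 251, 251, 250, 178, 67, 52, 89, 115, 107, 111, 107, 110, 108, 109, 106, 109, 109, 104, 104, 108, 108, 109, 137, 181, 181, 180, 183, 180, 177, 126, 108, 85, 72, 52, 71, 128, 144, 152, 161, 168, 179, 187, 180, 171, 161, 151, 140, 125, 112, 85, 44, 34]
w5 (catch up, empty) pred nose px [[319.7058617833877, -15.782263980620854], [319.74752001411605, 5.733911946857404]]
```

```bash
python3 -c "
from rig import manip
print(manip.sign_off())"
```

```text
the job is handed in; nothing more can be done
None
```

The meal box is home in front of the rubber stop and the job is handed in at about 21.6 s of the 72 s. I could not measure directly that the spring catch is up.

I pushed the box about 4 mm sideways with two fingers on the loading plate to centre and square it. Then I pushed it flush from behind with both fingers at about 30 mm/s, backed straight off and raised the tool clear.

**Last checks, measured from the wrist picture:**

| Check | Result |
|---|---|
| Box rear face | lane y ≈ 54.5 mm (past the 48 mm release point) |
| Box origin | about 100.5 mm (home is 94 to 106 mm) |
| Skew | about 0.0 to 0.2° |
| Sideways offset | about 1.5 mm, leaving roughly 7.5 mm to the nearer rail |
| Movement after 0.6 s without contact | none beyond the measuring scatter of about 1 mm |
| Force readings | within about 1.5 N at every reading |

**What fell short:**
- **First rear push:** it went over the box. At half opening the fingertips stand about 30 mm behind the reported tool point, so they passed above the lid. No contact force showed and the box did not move, so I lowered the tool and repeated the push.
- **Catch:** I inferred that it is up from the box's rear face being past its nose. The picture also shows the catch uncovered just behind the box. Its angle was not measured.
- **Right rail:** the last line fit on its inner edge was noisy (1.6° off), though its position agreed with the given width.
- **Pictures:** the last phase was checked by numbers only, because the 12 picture views were used up.

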